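# Open up the bakery counter

### The arm

A 6-joint arm with a two-finger parallel gripper is mounted at the origin on the work surface. World frame = base frame: x ahead of the robot, y to its left, z up, the work surface at z = 0. Lengths are in m, angles in rad, forces in N, time in s.
With the tool pointing down it reaches from about 0.3 to 0.85 m from the base axis. Payload 5.4 kg.
Tool frame: the origin (TCP) lies on the centre line of the jaws, within the pads' length; the fingertips stand 17 mm ahead of it and the grasp point (between the pads) lies 2 mm behind it; z points along the fingers, y is the line along which they close (so a half turn about z gives the same grasp; the last joint's range is limited). The gripper opens to 85 mm and grips with 20 to 120 N. Pads are 22 mm wide; open, the fingers measure 114 mm over their backs; the gripper's body (76 mm by 85 mm) begins 54 mm behind the grasp point. The pads swing forward as they close: fully open they stand 13 mm farther back than shut.
Start: joints at [0.976, 0.158, 1.597, -0, 1.386, -0.21], TCP at [0.216, 0.533, 0.248] pointing down, gripper open.
Joint ranges: [-2.91, 2.91], [-0.94, 2.29], [0.18, 2.7], [-1.29, 4.43], [0.17, 2.64], [-3, 3]. Speed limits (rad/s): [2.57, 2.57, 3.14, 3.14, 3.14, 3.14].

### API

Orientations are given as a unit quaternion [x, y, z, w].
In Python, from workcell import bot gives the robot as it stands.
- The arm moves only by the tool send_rows, never from a script. Its argument "moves" is a list of rows, each an object of numbers: "dx", "dy", "dz": the shift along the tool's x, y, z normalised to -1 to 1, where 1 is 0.03 m; "ax", "ay", "az": the turn, a rotation vector about the tool's x, y, z normalised to -1 to 1, where 1 is 0.1 rad. A call has 1 to 10 rows; each row shifts and turns the commanded pose from where the row before left it, along the tool's axes as they then stand; what a row does not reach is not made up. A row lasts 1/10 s, in which the tool goes at most 50 mm and 8.59 degrees, less where a joint would pass 70% of its speed; a pose out of reach is approached as far as the arm can. A call with a number of a shift or a turn outside -1 to 1 is refused whole. A call with a gripper value outside its range is refused whole. "gripper" is the gripper command: -1 is fully open, 1 is shut, values between are in proportion, set as the call begins (left out, the last holds). The fingers move at their own pace and stop on an object; the grip force is fixed at half the most. Time passes only in rows, so rows that do not move let the fingers close. It gives the time, the measured TCP pose, the force, the opening and the grip force at its end, in the units of the state.
- bot.get_obs(): the state, without advancing time (a new reading comes with each control period).
- bot.get_image(name): name is "scene" or "top"; returns the picture (480x640x3 uint8, red, green, blue); there is no depth.
- bot.camera_info(name): a dict with "mtx" (3x3 intrinsics, pixels), "xyz" and "attitude" of the camera in the world. Camera axes: x right, y up, looking along -z (the intrinsics and any distortion apply to the point x, -y, -z); pixel columns grow to the right and rows downward; lengths in m; the calibration is good to about 2 mm. A picture is of the moment at which its call begins. camera_info takes no time and is no camera call.
- bot.finish_job(): hands the job in; it is judged then, once.
The state is a dict: "time_s": time; "joint_positions": joint angles; "joint_vel": joint speeds; "effort": joint torques, N m; "tcp_pos": TCP position; "tool_rot": TCP orientation; "wrist_force": force on the tool from outside, world axes, zero at the start; "ft_torque": the same for the moment, N m; "width": finger opening in m; "gripper_force": force on a finger pad.
Only numpy, scipy, OpenCV 4.12 (cv2) and the standard library are available. Lean on these libraries where they do the work, as an engineer would, in place of code of your own. Each camera call takes 0.05 s, during which the arm holds its last target. There are 200 camera calls.

### The job

Get the bakery counter ready for opening. Swing the kickstand on the back of the face-down menu board fully open, then stand the board up on it on the marble slab, square to the slab, with its chalk face towards the customers on the far side of the counter; turn the order tablet to face straight across the counter at the customers, leaning back 30 degrees from upright; and set all the shortbread tins in the wooden tray, each flat on its floor, lid up, without disturbing the other things on the counter.

Things in the scene. Friction and masses are not known exactly. Their poses are not given: they have to be found in the camera images.
- slab: White marble slab fixed to the counter, 240 mm (its x) by 160 mm (its y) by 15 mm thick. Origin: centre of its underside, on the counter. Its x axis points to the customer side, z up; its top is at z = 15 mm.
- board: Wooden menu board, 0.3 kg: panel 140 (x) by 120 (y) by 14 mm thick, with a T-shaped handle on its top edge. Origin: centre of the panel's chalk face. x towards the handle (up when standing), z out of the back. Starts face down on the slab, handle roughly towards the customers, jutting past the slab's far edge. Stood up it leans back about 0.38 rad, kickstand on the robot's side.
- kickstand (a joint): Kickstand angle: 0 folded flat on the board's back, 0.75 fully open at its stop; stiff hinge (0.04 N m), stays where left. A wooden strut 120 mm long, 40 mm wide (board's y), 10 mm thick, hinged along board's y at x = 55, z = 19.5 mm; folded it runs to x = -65 mm, z 14.5 to 24.5 mm. It opens by its free end rising off the back.
- kickstand_hinge (a point): Middle of the kickstand's hinge line (strut mid thickness); axes of the strut: x from the foot towards the hinge, y along the hinge.
- kickstand_foot (a point): Middle of the free end of the kickstand (mid thickness), 120 mm from the hinge; same axes.
- board_handle (a point): Middle of the T-handle's crossbar, at board x = 112 mm, z = 7 mm; axes as board. The crossbar is a dowel along y, 14 mm thick, 44 mm long over its rounded ends: pinched by these ends, the board can swing between the fingers like a pendulum. The neck below it (x 70 to 110 mm) is 16 mm wide (y), 12 mm thick.
- board_bottom (a point): Middle of the board's bottom edge, at board x = -70 mm, mid thickness; axes as board.
- stand: Tablet stand fixed to the counter: a round dark foot of 75 mm radius, 14 mm high, and a 28 mm thick post. Origin: centre of the foot's underside. Its x axis is the direction that the screen faces when the swivel joint reads 0; it may be turned relative to the counter.
- tablet_swivel (a joint): Swivel of the tablet about the post's vertical axis, rad, positive anticlockwise from above, 0 = facing along the stand's x axis; -1.4 to 1.4. Friction 0.12 N m, stays where left.
- tablet_tilt (a joint): Lean of the tablet, rad: 0 = screen upright, positive = top leaning back, away from the side that the screen faces; -0.15 to 1.2. Friction 0.22 N m, stays where left.
- tablet_pivot (a point): Middle of the tilt hinge, on the post's axis 140 mm above the counter; axes of the tablet.
- tablet_top (a point): Middle of the tablet's top edge. The tablet is 190 mm wide (its y), 130 mm tall (its z) and 14 mm thick (its x); x points out of the screen. In the tablet's axes this point lies 19 mm in x and 65 mm in z from the tilt hinge.
- counter_line (a point): Fixed reference point on the middle line of the counter top; its x axis points straight across the counter to the customers, its y along the counter.
- tray: Shallow dark wooden tray fixed to the counter, 216 mm (its x) by 196 mm (its y) outside, rim 18 mm high and 8 mm thick, so 200 by 180 mm inside; floor 8 mm above the counter. Origin: centre of its underside. Room for four tins, two by two, each lying along the tray's x.
- tin1: Flat shortbread tin, 80 mm long (its x) by 56 mm wide (its y) by 34 mm high, smooth vertical sides, pale label on the lid, about 0.16 kg, all tins alike. Origin: centre of its underside; z up. Three or four tins are present, lying lid up, loose on the counter.
- tin2: Flat shortbread tin, 80 mm long (its x) by 56 mm wide (its y) by 34 mm high, smooth vertical sides, pale label on the lid, about 0.16 kg, all tins alike. Origin: centre of its underside; z up. Three or four tins are present, lying lid up, loose on the counter.
- tin3: Flat shortbread tin, 80 mm long (its x) by 56 mm wide (its y) by 34 mm high, smooth vertical sides, pale label on the lid, about 0.16 kg, all tins alike. Origin: centre of its underside; z up. Three or four tins are present, lying lid up, loose on the counter.
- tin4: Flat shortbread tin, 80 mm long (its x) by 56 mm wide (its y) by 34 mm high, smooth vertical sides, pale label on the lid, about 0.16 kg, all tins alike. Origin: centre of its underside; z up. Three or four tins are present, lying lid up, loose on the counter.
- mug: White mug, 80 mm wide, 90 mm high, bystander: leave alone. Origin: centre of its underside.
- sugar: Glass sugar jar with a steel cap, 72 mm wide, 130 mm high, bystander: leave alone. Origin: centre of its underside.
- bell: Brass counter bell, 80 mm wide, 62 mm high, bystander: leave alone. Origin: centre of its underside.
Things that resemble listed ones, but are neither listed nor needed, are in the scene too. Leave any black or yellow look-alike of the tin2 alone.

How it is judged:
On the way, in this order (a step that is already met when the one before it is completed fails the run):
1. the board's kickstand is swung open (at least 0.62 rad) (value of joint kickstand above 0.62 rad), for 0.2 s.
2. the board stands by itself on the slab on its bottom edge and open kickstand, chalk face to the customers (angle between board's own x axis and vertical between 0.22 and 0.58 rad and value of joint kickstand above 0.62 rad and angle between the y axis of board and the y axis of slab, either way round below 0.25 rad and x of board_bottom in the frame of slab between -0.03 and 0.118 m and y of board_bottom in the frame of slab between -0.05 and 0.05 m and z of board_bottom in the frame of slab between 0.005 and 0.026 m and x of kickstand_foot in the frame of slab between -0.118 and 0.05 m and z of kickstand_foot in the frame of slab between 0.005 and 0.026 m and linear speed of board below 0.02 m/s and contact force between the fingers and board below 0.1 N), for 0.3 s.
At the end, for the whole second after the job is handed in: Board free and at rest on the slab on bottom edge and kickstand (open 0.62+), face to customers, lean 0.22-0.58 rad, square within 0.25 rad, bottom edge within 50 mm of centre line. Tablet faces customers within 0.15 rad, lean 0.42-0.63. Tins flat, lid up, on tray floor, at rest (all of step 2 and angle between the y axis of tablet_top and the y axis of counter_line, either way round below 0.15 rad and angle between tablet_top's own z axis and vertical between 0.42 and 0.63 rad and x of tin1 in the frame of tray between -0.078 and 0.078 m and y of tin1 in the frame of tray between -0.068 and 0.068 m and z of tin1 in the frame of tray between 0.004 and 0.013 m and angle between each of tin1, tin2, tin3, tin4's own z axis and vertical below 0.12 rad and linear speed of each of tin1, tin2, tin3, tin4 below 0.02 m/s and x of tin2 in the frame of tray between -0.078 and 0.078 m and y of tin2 in the frame of tray between -0.068 and 0.068 m and z of tin2 in the frame of tray between 0.004 and 0.013 m and x of tin3 in the frame of tray between -0.078 and 0.078 m and y of tin3 in the frame of tray between -0.068 and 0.068 m and z of tin3 in the frame of tray between 0.004 and 0.013 m and x of tin4 in the frame of tray between -0.078 and 0.078 m and y of tin4 in the frame of tray between -0.068 and 0.068 m and z of tin4 in the frame of tray between 0.004 and 0.013 m); the robot touches nothing.
It fails at once if the mug is moved more than 40 mm (distance of mug from where it was at the start of the episode above 0.04 m).
It fails at once if the sugar is moved more than 40 mm (distance of sugar from where it was at the start of the episode above 0.04 m).
It fails at once if the bell is moved more than 40 mm (distance of bell from where it was at the start of the episode above 0.04 m).
Of tin1, tin2, tin3, tin4 only 3 to 4 are there at a start; the rules pass over those that are not, and their reading is None.
At some moment in a run one of tin1, tin2, tin3, tin4 may be knocked a few centimetres aside while the robot is not near it.
Once in a run the grip may slacken for a moment while it holds something.
It also fails if it takes over 210 s, if anything falls off the work surface, if the arm or the gripper's body presses on something with over 40 N, if the wrist force passes 120 N, or if a joint passes its speed limit or range.

## Working session

There is one attempt and no reset: what is moved stays moved. The work goes in short steps, Python scripts to look and compute and a tool call to move; the robot and the scene stay as the last step left them, time stands still between calls to the robot, and variables do not carry over. Pictures are saved under pics/ and viewed, at most 14 in all, crops included, and the job is handed in when it is done.

Besides the shell and the picture viewer there is one more tool, called after "Request:" as name([rows], argument=value, ...), one row to a line, values as JSON. send_rows: Moves the arm, as the interface text tells. Scaled input: -1 to 1 covers 0.03 m each way for a shift and 0.1 rad each way for a turn. Its arguments: {"type":"object","properties":{"moves":{"type":"array","items":{"type":"object","properties":{"dx":{"type":"number"},"dy":{"type":"number"},"dz":{"type":"number"},"ax":{"type":"number"},"ay":{"type":"number"},"az":{"type":"number"}}}},"gripper":{"type":"number"}},"required":["moves"]}

```bash
ls; mkdir -p pics
python3 - <<'E'
from workcell import bot
import cv2,numpy as np
np.set_printoptions(precision=4,suppress=True)
for n in("scene","top"):
    print(n,bot.camera_info(n)); cv2.imwrite(f"pics/{n}0.png",bot.get_image(n)[:,:,::-1])
print(bot.get_obs())
E
```

```text
pics
scene {'mtx': array([[525.157 ,   0.    , 322.8317],
       [  0.    , 525.157 , 241.9334],
       [  0.    ,   0.    ,   1.    ]]), 'xyz': array([1.2873, 0.6772, 1.0856]), 'attitude': array([0.1601, 0.3723, 0.829 , 0.3853])}
top {'mtx': array([[604.7027,   0.    , 326.0374],
       [  0.    , 604.7027, 235.9438],
       [  0.    ,   0.    ,   1.    ]]), 'xyz': array([ 0.3558, -0.0228,  1.6629]), 'attitude': array([-0.0403,  0.0406,  0.7072, -0.7047])}
{'time_s': 0.1, 'joint_positions': array([ 0.9758,  0.159 ,  1.5981, -0.    ,  1.3862, -0.2101]), 'joint_vel': array([-0.    , -0.0026, -0.0036,  0.0001,  0.0004,  0.0028]), 'effort': array([ -0.0012, -39.6992, -33.2338,  -0.0004,   0.0042,  -0.    ]), 'tcp_pos': array([0.2156, 0.5325, 0.2474]), 'tool_rot': array([ 0.1912,  0.9815, -0.0008, -0.0003]), 'wrist_force': array([-0.1464, -0.3924, -0.3   ]), 'ft_torque': array([-0.0732, -0.0043, -0.0415]), 'gripper_force': 0.0, 'width': 0.08582391952147388}
```

View pics/scene0.png

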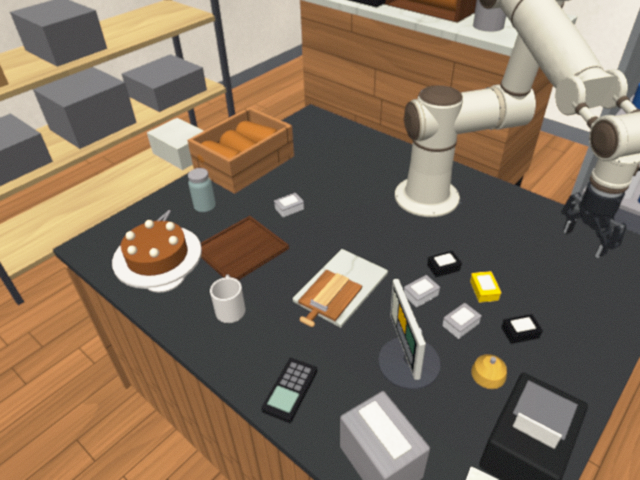

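View pics/top0.png

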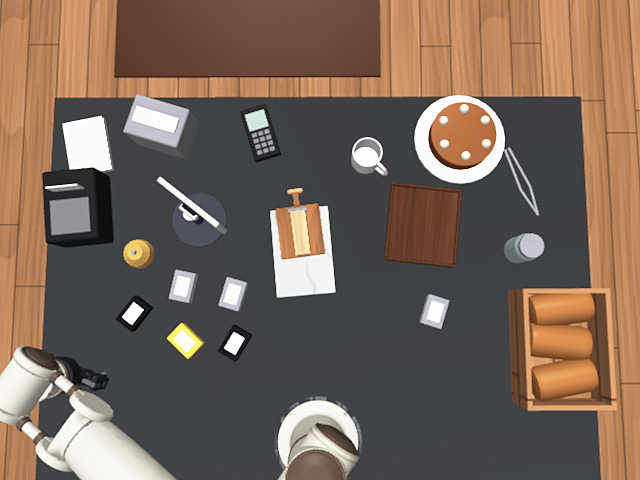

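The top view has far side up and left = +y. It shows three silver tins at (183,286), (232,293) and (435,311), the slab and board at (303,250), the tray at (423,225), and the tablet at (192,205) over the foot at (200,220). I'll measure these by colour next.

```bash
cat > h.py <<'E'
from workcell import bot
import cv2,numpy as np
from scipy.spatial.transform import Rotation as R
np.set_printoptions(precision=4,suppress=True)
def cast(name,px,z):
    c=bot.camera_info(name);K=np.array(c["mtx"]);o=np.array(c["xyz"]);A=R.from_quat(c["attitude"])
    px=np.atleast_2d(px).astype(float)
    d=np.c_[(px[:,0]-K[0,2])/K[0,0],-(px[:,1]-K[1,2])/K[1,1],-np.ones(len(px))]
    d=A.apply(d); return o+d*((z-o[2])/d[:,2])[:,None]
def rays(name,px):
    a=cast(name,px,0)[0];o=np.array(bot.camera_info(name)["xyz"]);return o,(a-o)/np.linalg.norm(a-o)
def tri(p1,p2):
    o1,d1=rays("top",p1);o2,d2=rays("scene",p2)
    s=np.linalg.lstsq(np.c_[d1,-d2],o2-o1,rcond=None)[0]
    a,b=o1+s[0]*d1,o2+s[1]*d2; return (a+b)/2,np.linalg.norm(a-b)
def proj(name,P):
    c=bot.camera_info(name);K=np.array(c["mtx"]);q=R.from_quat(c["attitude"]).inv().apply(np.atleast_2d(P)-np.array(c["xyz"]))
    return np.c_[K[0,0]*q[:,0]/-q[:,2]+K[0,2],K[1,1]*-q[:,1]/-q[:,2]+K[1,2]]
def blob(mask,roi):
    x0,y0,x1,y1=roi;m=np.zeros(mask.shape,np.uint8);m[y0:y1,x0:x1]=mask[y0:y1,x0:x1]
    cs=cv2.findContours(m,cv2.RETR_EXTERNAL,cv2.CHAIN_APPROX_NONE)[0]
    return max(cs,key=cv2.contourArea)[:,0,:].astype(np.float32)
def rect(mask,roi,z,name="top"):
    w=cast(name,cv2.convexHull(blob(mask,roi))[:,0],z)[:,:2].astype(np.float32)
    c,(a,b),t=cv2.minAreaRect(w)
    if a<b:a,b,t=b,a,t+90
    return np.array(c),a,b,np.radians((t+90)%180-90)
def go(pos,rot=None):
    """tool-frame deltas: turn (rotvec /0.1) then shift after turning (/0.03)"""
    s=bot.get_obs();T=R.from_quat(s["tool_rot"]);G=T if rot is None else rot
    print("turn/0.1",(T.inv()*G).as_rotvec()/.1," shift/0.03",G.inv().apply(np.array(pos)-s["tcp_pos"])/.03)
def down(yaw): # tool z down, tool y axis at angle yaw from world x (closing line)
    y=np.array([np.cos(yaw),np.sin(yaw),0]);z=np.array([0,0,-1.]);return R.from_matrix(np.c_[np.cross(y,z),y,z])
E
python3 - <<'E'
from h import *
im=cv2.imread("pics/top0.png");hsv=cv2.cvtColor(im,cv2.COLOR_BGR2HSV);H,S,V=cv2.split(hsv)
br=((V>100)&(S<60)).astype(np.uint8)*255
for n,roi in dict(t1=(165,262,205,310),t2=(212,270,255,318),t3=(412,288,458,335)).items():print(n,rect(br,roi,.034))
notblk=((V>90)|(S>100)).astype(np.uint8)*255
sl=((V>150)&(S<40)).astype(np.uint8)*255
print("slab",rect(sl,(262,200,345,300),.015))
tr=((S>100)&(V>30)).astype(np.uint8)*255
print("tray",rect(tr,(375,178,470,275),.018))
ob=((S>70)&(V>90)).astype(np.uint8)*255
print("board",rect(ob,(262,205,345,270),.016))
# counter edge
for x in(100,250,420,560):
    col=im[60:130,x].astype(int).sum(1);r=60+np.argmin(np.diff(col));print("edge",x,r,cast("top",[x,r],0)[0])
cv2.imwrite("pics/z1.png",cv2.resize(im[150:310,150:350],None,fx=4,fy=3.75,interpolation=cv2.INTER_CUBIC))
E
```

```text
t1 (array([0.4095, 0.362 ]), 0.08231630176305771, 0.06278451532125473, np.float64(-0.2099116887005906))
t2 (array([0.3885, 0.2285]), 0.0818299949169159, 0.058576006442308426, np.float64(-0.2801154113542239))
t3 (array([ 0.3405, -0.3117]), 0.08264587074518204, 0.06207678094506264, np.float64(-0.31356178516842004))
slab (array([0.5047, 0.0418]), 0.2400815784931183, 0.16060811281204224, np.float64(0.08463811401851162))
tray (array([ 0.5769, -0.2897]), 0.2156999409198761, 0.19611197710037231, np.float64(-0.11213546033303992))
board (array([0.5613, 0.0487]), 0.14325205981731415, 0.11915799975395203, np.float64(0.13149701596494426))
edge 100 97 [0.947  0.6175 0.    ]
edge 250 75 [1.0105 0.1917 0.    ]
edge 420 96 [ 0.9468 -0.2924  0.    ]
edge 560 96 [ 0.9455 -0.6906  0.    ]
```

View pics/z1.png

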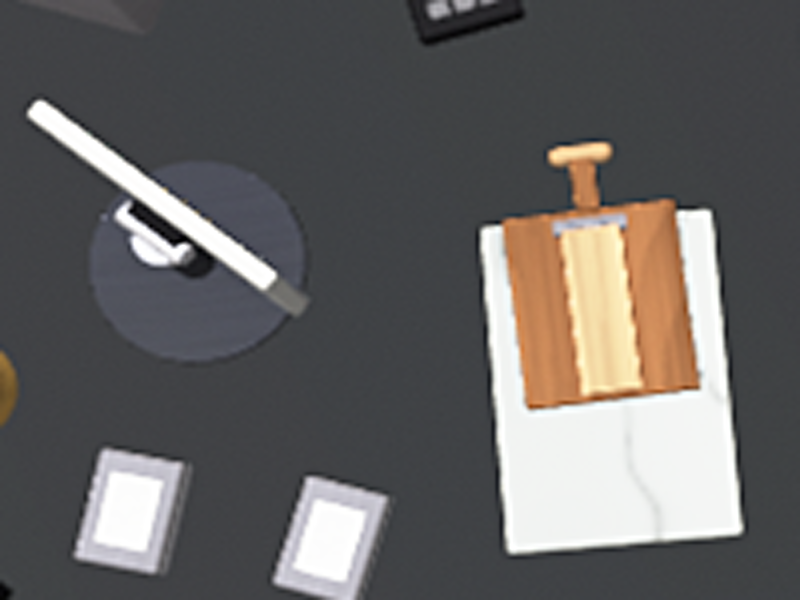

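The zoom shows the strut foot at px (302.5,254), its hinge at (297.5,211) and the handle crossbar at (295,191). The tablet's top edge runs (157,178) to (219,227) with the back towards the robot. The counter edge is parallel to world y.

Run:
```python
from h import *
print(cast("top",[[302.5,254],[297.5,210.8],[295,190.8]],.035))
print(cast("top",[[157.5,178],[218.7,227.3],[200,220]],.2))
print("foot ctr",cast("top",[200,219.5],.014))
go([.505,.041,.15],down(1.70))
im=cv2.imread("pics/scene0.png")
cv2.imwrite("pics/z2.png",cv2.resize(im[240:400,280:480],None,fx=4,fy=3.75,interpolation=cv2.INTER_CUBIC))
```

```text
[[0.4943 0.04   0.035 ]
 [0.6123 0.0537 0.035 ]
 [0.6676 0.0606 0.035 ]]
[[0.6692 0.3908 0.2   ]
 [0.5463 0.2381 0.2   ]
 [0.5644 0.284  0.2   ]]
foot ctr [[0.5923 0.3231 0.014 ]]
turn/0.1 [-0.0157 -0.0076 -5.1403]  shift/0.03 [ -7.4556 -17.4894   3.2465]
```

View pics/z2.png

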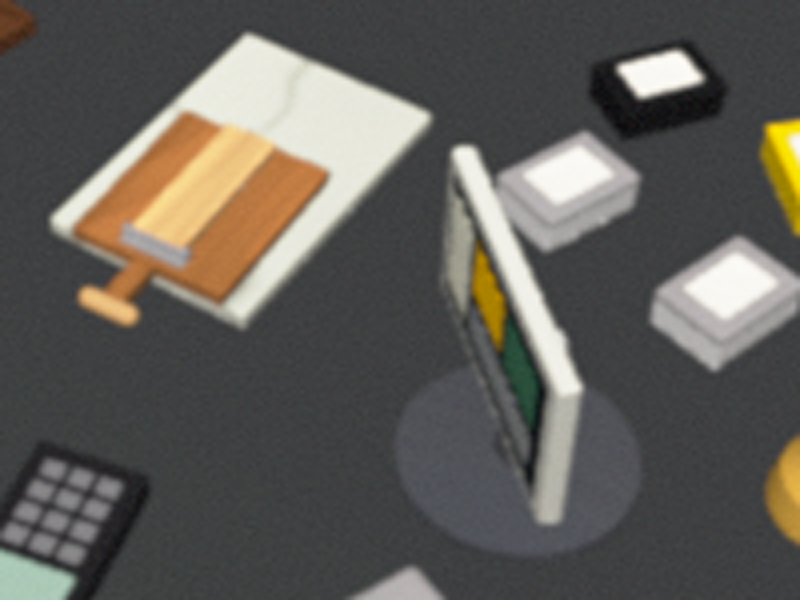

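The scene view shows the tablet's top-edge corners at about (395.5,280.5) and (422.5,342.7), with the screen facing the customer side and right. Now I'll turn and travel to above the strut.

Request:
send_rows([
  {"az":-0.86},
  {"az":-0.86},
  {"az":-0.86},
  {"az":-0.86},
  {"az":-0.85},
  {"az":-0.85},
  {"dx":-0.415,"dy":-0.97},
  {"dx":-0.415,"dy":-0.97},
  {"dx":-0.415,"dy":-0.97},
  {"dx":-0.415,"dy":-0.97},
], gripper=-1)

```text
$.moves[0]: bad value
```

Request:
send_rows([
  {"dx":-0.415,"dy":-0.97},
  {"dx":-0.415,"dy":-0.97},
  {"dx":-0.415,"dy":-0.97},
  {"dx":-0.415,"dy":-0.97},
  {"dx":-0.415,"dy":-0.97},
  {"dx":-0.415,"dy":-0.97},
  {"dx":-0.415,"dy":-0.97},
  {"dx":-0.415,"dy":-0.97},
  {"dx":-0.415,"dy":-0.97},
  {"dx":-0.415,"dy":-0.97},
])

```text
$.moves[0]: bad value
```

Request:
send_rows([
  {"dx":-0.415,"dy":-0.97},
  {"dx":-0.415,"dy":-0.97},
  {"dx":-0.415,"dy":-0.97},
  {"dx":-0.415,"dy":-0.97,"dz":0.5},
  {"dz":0.8},
  {"dz":0.8},
  {"dz":0.8},
  {"dz":0.3},
  {},
  {},
])

```text
$.moves[0]: bad value
```

Run:
```python
from h import *
go([.505,.041,.048],down(1.70)); print(bot.get_obs()["tcp_pos"])
im=bot.get_image("top")[:,:,::-1]; cv2.imwrite("pics/t1.png",cv2.resize(im[180:300,230:390],None,fx=5,fy=5,interpolation=cv2.INTER_CUBIC))
```

```text
turn/0.1 [-0.0157 -0.0076 -5.1403]  shift/0.03 [ -7.4556 -17.4894   6.6465]
[0.2156 0.5325 0.2474]
```

View pics/t1.png

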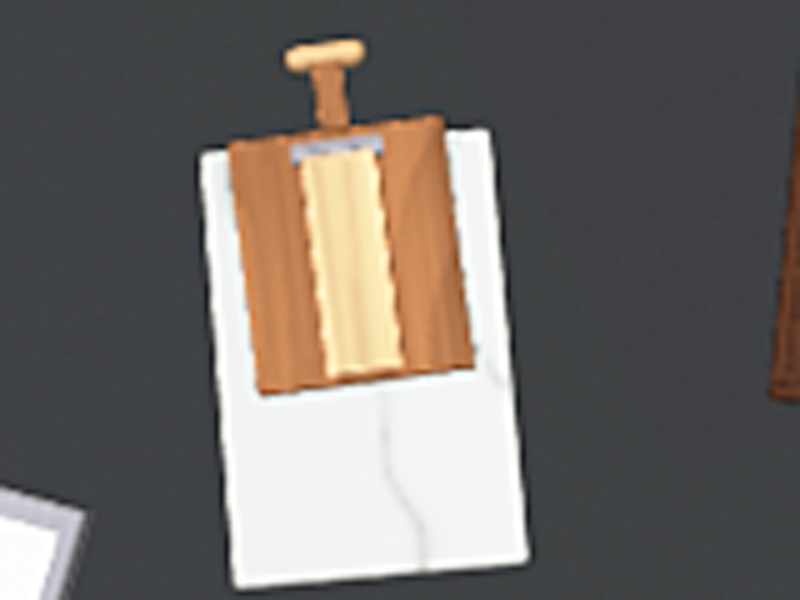

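The picture shows the board unchanged. The moves were refused because each row needs all six numbers.

Request:
send_rows([
  {"dx":0,"dy":0,"dz":0,"ax":0,"ay":0,"az":-0.86},
  {"dx":0,"dy":0,"dz":0,"ax":0,"ay":0,"az":-0.86},
  {"dx":0,"dy":0,"dz":0,"ax":0,"ay":0,"az":-0.86},
  {"dx":0,"dy":0,"dz":0,"ax":0,"ay":0,"az":-0.86},
  {"dx":0,"dy":0,"dz":0,"ax":0,"ay":0,"az":-0.85},
  {"dx":0,"dy":0,"dz":0,"ax":0,"ay":0,"az":-0.85},
  {"dx":-0.41,"dy":-0.97,"dz":0,"ax":0,"ay":0,"az":0},
  {"dx":-0.41,"dy":-0.97,"dz":0,"ax":0,"ay":0,"az":0},
  {"dx":-0.41,"dy":-0.97,"dz":0,"ax":0,"ay":0,"az":0},
  {"dx":-0.41,"dy":-0.97,"dz":0,"ax":0,"ay":0,"az":0},
], gripper=-1)

```text
time_s: 1.15
tcp_pos: [0.2799, 0.4226, 0.2479]
tool_rot: [-0.065, 0.998, -0.0, -0.0]
wrist_force: [-0.0, 0.3, -0.4]
width: 0.0853
gripper_force: 0.0
```

Request:
send_rows([
  {"dx":-0.41,"dy":-0.97,"dz":0,"ax":0,"ay":0,"az":0},
  {"dx":-0.41,"dy":-0.97,"dz":0,"ax":0,"ay":0,"az":0},
  {"dx":-0.41,"dy":-0.97,"dz":0,"ax":0,"ay":0,"az":0},
  {"dx":-0.41,"dy":-0.97,"dz":0,"ax":0,"ay":0,"az":0},
  {"dx":-0.41,"dy":-0.97,"dz":0,"ax":0,"ay":0,"az":0},
  {"dx":-0.41,"dy":-0.97,"dz":0,"ax":0,"ay":0,"az":0},
  {"dx":-0.41,"dy":-0.97,"dz":0,"ax":0,"ay":0,"az":0},
  {"dx":-0.41,"dy":-0.97,"dz":0,"ax":0,"ay":0,"az":0},
  {"dx":-0.41,"dy":-0.97,"dz":0,"ax":0,"ay":0,"az":0},
  {"dx":-0.41,"dy":-0.97,"dz":0,"ax":0,"ay":0,"az":0},
])

```text
time_s: 2.15
tcp_pos: [0.4394, 0.1499, 0.2481]
tool_rot: [-0.065, 0.998, 0.0, -0.0]
wrist_force: [0.7, 0.9, 0.1]
width: 0.0855
gripper_force: 0.0
```

Request:
send_rows([
  {"dx":-0.41,"dy":-0.97,"dz":0,"ax":0,"ay":0,"az":0},
  {"dx":-0.41,"dy":-0.97,"dz":0,"ax":0,"ay":0,"az":0},
  {"dx":-0.41,"dy":-0.97,"dz":0.6,"ax":0,"ay":0,"az":0},
  {"dx":-0.41,"dy":-0.97,"dz":0.8,"ax":0,"ay":0,"az":0},
  {"dx":0,"dy":0,"dz":0.9,"ax":0,"ay":0,"az":0},
  {"dx":0,"dy":0,"dz":0.9,"ax":0,"ay":0,"az":0},
  {"dx":0,"dy":0,"dz":0.9,"ax":0,"ay":0,"az":0},
  {"dx":0,"dy":0,"dz":0,"ax":0,"ay":0,"az":0},
  {"dx":0,"dy":0,"dz":0,"ax":0,"ay":0,"az":0},
])

```text
time_s: 3.05
tcp_pos: [0.5027, 0.0421, 0.1255]
tool_rot: [-0.065, 0.998, 0.0, -0.0]
wrist_force: [0.2, -0.6, 0.3]
width: 0.0852
gripper_force: 0.0
```

Run:
```python
from h import *
go([.505,.041,.048],down(1.70)); print(bot.get_obs()["tcp_pos"])
```

```text
turn/0.1 [ 0.0026 -0.0079  0.0009]  shift/0.03 [-0.0707 -0.0457  2.5822]
[0.5027 0.0421 0.1255]
```

Request:
send_rows([
  {"dx":-0.07,"dy":-0.05,"dz":0.8,"ax":0,"ay":0,"az":0},
  {"dx":0,"dy":0,"dz":0.8,"ax":0,"ay":0,"az":0},
  {"dx":0,"dy":0,"dz":0.6,"ax":0,"ay":0,"az":0},
  {"dx":0,"dy":0,"dz":0.2,"ax":0,"ay":0,"az":0},
  {"dx":0,"dy":0,"dz":0,"ax":0,"ay":0,"az":0},
  {"dx":0,"dy":0,"dz":0,"ax":0,"ay":0,"az":0},
], gripper=-0.2)

```text
time_s: 3.65
tcp_pos: [0.5066, 0.0406, 0.0551]
tool_rot: [-0.065, 0.998, -0.0, 0.001]
wrist_force: [0.6, 0.6, 0.3]
width: 0.0513
gripper_force: 0.0
```

Request:
send_rows([
  {"dx":0,"dy":0,"dz":0.05,"ax":0,"ay":0,"az":0},
  {"dx":0,"dy":0,"dz":0.05,"ax":0,"ay":0,"az":0},
  {"dx":0,"dy":0,"dz":0,"ax":0,"ay":0,"az":0},
])

```text
time_s: 3.95
tcp_pos: [0.5053, 0.0408, 0.0506]
tool_rot: [-0.065, 0.998, -0.0, 0.0]
wrist_force: [0.1, -0.0, -0.7]
width: 0.0511
gripper_force: 0.0
```

Request:
send_rows([
  {"dx":0,"dy":0,"dz":0.07,"ax":0,"ay":0,"az":0},
  {"dx":0,"dy":0,"dz":0.03,"ax":0,"ay":0,"az":0},
  {"dx":0,"dy":0,"dz":0,"ax":0,"ay":0,"az":0},
])

```text
time_s: 4.25
tcp_pos: [0.505, 0.0408, 0.0471]
tool_rot: [-0.065, 0.998, 0.0, -0.0]
wrist_force: [0.5, -0.5, 0.1]
width: 0.0511
gripper_force: 0.0
```

Request:
send_rows([
  {"dx":0,"dy":0,"dz":0.05,"ax":0,"ay":0,"az":0},
  {"dx":0,"dy":0,"dz":0,"ax":0,"ay":0,"az":0},
])

```text
time_s: 4.45
tcp_pos: [0.505, 0.0408, 0.0456]
tool_rot: [-0.065, 0.998, 0.0, -0.0]
wrist_force: [-0.6, 0.1, 1.0]
width: 0.0511
gripper_force: 0.0
```

Request:
send_rows([
  {"dx":0,"dy":0,"dz":0,"ax":0,"ay":0,"az":0},
  {"dx":0,"dy":0,"dz":0,"ax":0,"ay":0,"az":0},
  {"dx":0,"dy":0,"dz":0,"ax":0,"ay":0,"az":0},
  {"dx":0,"dy":0,"dz":0,"ax":0,"ay":0,"az":0},
  {"dx":0,"dy":0,"dz":0,"ax":0,"ay":0,"az":0},
], gripper=0.4)

```text
time_s: 4.95
tcp_pos: [0.5051, 0.0408, 0.0459]
tool_rot: [-0.065, 0.998, -0.0, -0.0]
wrist_force: [-2.6, -0.4, 4.1]
width: 0.0381
gripper_force: 61.1
```

Request:
send_rows([
  {"dx":-0.04,"dy":0,"dz":-0.28,"ax":0,"ay":0.75,"az":0},
  {"dx":-0.04,"dy":0,"dz":-0.28,"ax":0,"ay":0.75,"az":0},
  {"dx":-0.04,"dy":0,"dz":-0.28,"ax":0,"ay":0.75,"az":0},
  {"dx":-0.04,"dy":0,"dz":-0.28,"ax":0,"ay":0.75,"az":0},
  {"dx":0,"dy":0,"dz":0,"ax":0,"ay":0,"az":0},
  {"dx":0,"dy":0,"dz":0,"ax":0,"ay":0,"az":0},
])

```text
time_s: 5.55
tcp_pos: [0.5143, 0.042, 0.078]
tool_rot: [-0.064, 0.987, -0.01, -0.148]
wrist_force: [2.3, -0.0, -0.2]
width: 0.0382
gripper_force: 60.8
```

Request:
send_rows([
  {"dx":-0.04,"dy":0,"dz":-0.28,"ax":0,"ay":0.75,"az":0},
  {"dx":-0.04,"dy":0,"dz":-0.28,"ax":0,"ay":0.75,"az":0},
  {"dx":-0.04,"dy":0,"dz":-0.28,"ax":0,"ay":0.75,"az":0},
  {"dx":-0.04,"dy":0,"dz":-0.28,"ax":0,"ay":0.75,"az":0},
  {"dx":-0.04,"dy":0,"dz":-0.28,"ax":0,"ay":0.75,"az":0},
  {"dx":-0.04,"dy":0,"dz":-0.28,"ax":0,"ay":0.75,"az":0},
  {"dx":0,"dy":0,"dz":0,"ax":0,"ay":0,"az":0},
  {"dx":0,"dy":0,"dz":0,"ax":0,"ay":0,"az":0},
])

```text
time_s: 6.35
tcp_pos: [0.5426, 0.0458, 0.1186]
tool_rot: [-0.06, 0.929, -0.023, -0.365]
wrist_force: [-0.4, 0.2, -0.7]
width: 0.0382
gripper_force: 60.8
```

Request:
send_rows([
  {"dx":-0.02,"dy":0,"dz":-0.14,"ax":0,"ay":0.38,"az":0},
  {"dx":0,"dy":0,"dz":0,"ax":0,"ay":0,"az":0},
  {"dx":0,"dy":0,"dz":0,"ax":0,"ay":0,"az":0},
])

```text
time_s: 6.65
tcp_pos: [0.5461, 0.0461, 0.1216]
tool_rot: [-0.06, 0.922, -0.025, -0.382]
wrist_force: [0.2, -0.8, -1.4]
width: 0.0382
gripper_force: 60.6
```

Run:
```python
from h import *
im=bot.get_image("scene")[:,:,::-1]; cv2.imwrite("pics/s2.png",cv2.resize(im[180:380,230:500],None,fx=2.9,fy=2.9,interpolation=cv2.INTER_CUBIC))
```

```text
(no output)
```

View pics/s2.png

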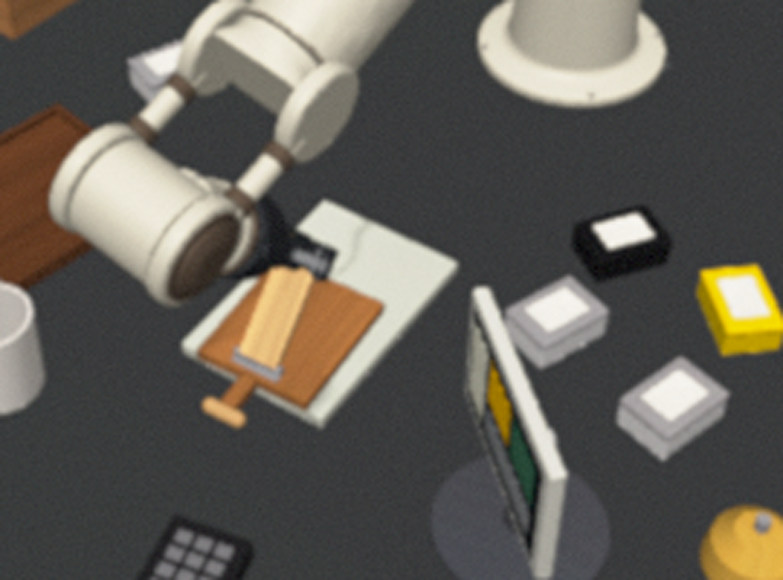

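The strut is raised to about 0.78 tool tilt, at its stop. Next I'll release, back off and straighten.

Request:
send_rows([
  {"dx":0,"dy":0,"dz":0,"ax":0,"ay":0,"az":0},
  {"dx":0,"dy":0,"dz":0,"ax":0,"ay":0,"az":0},
  {"dx":0,"dy":0,"dz":0,"ax":0,"ay":0,"az":0},
  {"dx":0,"dy":0,"dz":-0.5,"ax":0,"ay":0,"az":0},
  {"dx":0,"dy":0,"dz":-0.8,"ax":0,"ay":0,"az":0},
  {"dx":0,"dy":0,"dz":-1,"ax":0,"ay":0,"az":0},
  {"dx":0,"dy":0,"dz":-1,"ax":0,"ay":0,"az":0},
  {"dx":0,"dy":0,"dz":-1,"ax":0,"ay":0,"az":0},
  {"dx":0,"dy":0,"dz":0,"ax":0,"ay":0,"az":0},
], gripper=-0.6)

```text
time_s: 7.6
tcp_pos: [0.6395, 0.058, 0.2159]
tool_rot: [-0.059, 0.923, -0.025, -0.38]
wrist_force: [-0.1, -0.9, 0.7]
width: 0.068
gripper_force: 0.0
```

Run:
```python
from h import *
h=cast("top",[295,190.8],.022)[0];print(h)
im=bot.get_image("top")[:,:,::-1];hs=cv2.cvtColor(im,cv2.COLOR_BGR2HSV)
m=((hs[...,1]>70)&(hs[...,2]>90)).astype(np.uint8)*255
r=rect(m,(262,200,345,270),.026);print(r)
m2=((hs[...,1]>70)&(hs[...,2]>120)&(hs[...,0]>5)&(hs[...,0]<25)).astype(np.uint8)*255
b=blob(m2,(280,180,312,197));print("handle",cast("top",b.mean(0),.029)[0],b.min(0),b.max(0))
go([.67,.061,.15],down(1.70))
```

```text
[0.6701 0.0613 0.022 ]
(array([0.5654, 0.0297]), 0.15682674944400787, 0.0951106995344162, np.float64(0.0035055485913443743))
handle [0.6658 0.0564 0.029 ] [292. 188.] [302. 196.]
turn/0.1 [-0.0083 -7.8383 -0.0019]  shift/0.03 [-1.0638 -0.0345  2.1292]
```

Request:
send_rows([
  {"dx":0,"dy":0,"dz":0,"ax":0,"ay":-0.98,"az":0},
  {"dx":0,"dy":0,"dz":0,"ax":0,"ay":-0.98,"az":0},
  {"dx":0,"dy":0,"dz":0,"ax":0,"ay":-0.98,"az":0},
  {"dx":0,"dy":0,"dz":0,"ax":0,"ay":-0.98,"az":0},
  {"dx":0,"dy":0,"dz":0,"ax":0,"ay":-0.98,"az":0},
  {"dx":0,"dy":0,"dz":0,"ax":0,"ay":-0.98,"az":0},
  {"dx":0,"dy":0,"dz":0,"ax":0,"ay":-0.98,"az":0},
  {"dx":0,"dy":0,"dz":0,"ax":0,"ay":-0.98,"az":0},
  {"dx":-0.5,"dy":0,"dz":0,"ax":0,"ay":0,"az":0},
  {"dx":-0.5,"dy":0,"dz":0,"ax":0,"ay":0,"az":0},
])

```text
time_s: 8.65
tcp_pos: [0.6636, 0.062, 0.2105]
tool_rot: [-0.064, 0.998, 0.0, -0.004]
wrist_force: [0.8, 0.7, -0.1]
width: 0.0683
gripper_force: 0.0
```

Run:
```python
from h import *
go([.671,.062,.08],down(1.70))
im=bot.get_image("scene")[:,:,::-1]; cv2.imwrite("pics/s3.png",cv2.resize(im[200:360,240:460],None,fx=3.6,fy=3.6,interpolation=cv2.INTER_CUBIC))
```

```text
turn/0.1 [ 0.0102 -0.0839 -0.0059]  shift/0.03 [-0.2439 -0.0315  4.3495]
```

View pics/s3.png

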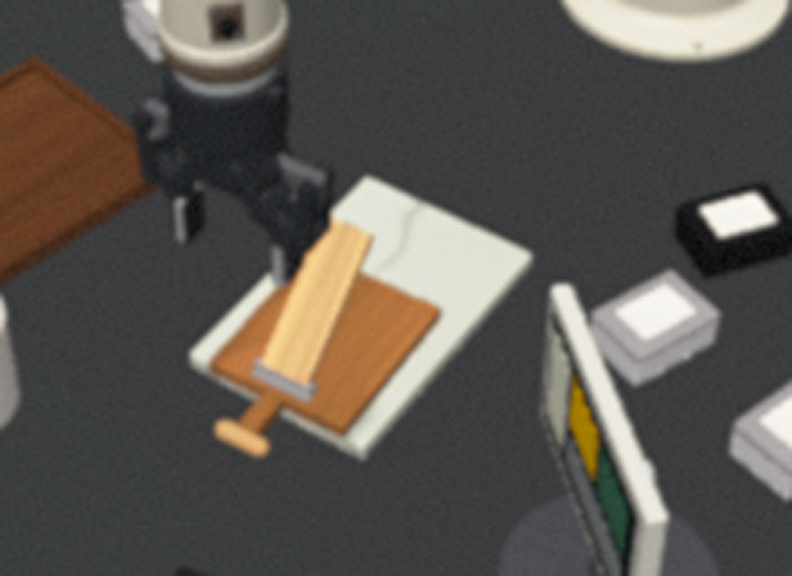

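The strut stays open and the handle is at scene px (307.2,321.4), unmoved.

Run:
```python
from h import *
print(cast("scene",[307.2,321.4],.024), tri([295,190.8],[307.2,321.4]))
```

```text
[[0.6713 0.0642 0.024 ]] (array([0.6699, 0.0619, 0.0209]), np.float64(0.001303548376554332))
```

Request:
send_rows([
  {"dx":-0.24,"dy":-0.03,"dz":0.8,"ax":0,"ay":-0.08,"az":0},
  {"dx":0,"dy":0,"dz":1,"ax":0,"ay":0,"az":0},
  {"dx":0,"dy":0,"dz":1,"ax":0,"ay":0,"az":0},
  {"dx":0,"dy":0,"dz":1,"ax":0,"ay":0,"az":0},
  {"dx":0,"dy":0,"dz":0.5,"ax":0,"ay":0,"az":0},
  {"dx":0,"dy":0,"dz":0,"ax":0,"ay":0,"az":0},
  {"dx":0,"dy":0,"dz":0,"ax":0,"ay":0,"az":0},
])

```text
time_s: 9.4
tcp_pos: [0.6744, 0.0619, 0.0846]
tool_rot: [-0.065, 0.998, 0.0, 0.002]
wrist_force: [0.8, 0.6, 0.3]
width: 0.0682
gripper_force: 0.0
```

Request:
send_rows([
  {"dx":0.11,"dy":0,"dz":0.8,"ax":0,"ay":0,"az":0},
  {"dx":0,"dy":0,"dz":0.8,"ax":0,"ay":0,"az":0},
  {"dx":0,"dy":0,"dz":0.4,"ax":0,"ay":0,"az":0},
  {"dx":0,"dy":0,"dz":0.05,"ax":0,"ay":0,"az":0},
  {"dx":0,"dy":0,"dz":0,"ax":0,"ay":0,"az":0},
])

```text
time_s: 9.9
tcp_pos: [0.6723, 0.0614, 0.0237]
tool_rot: [-0.065, 0.998, -0.0, 0.003]
wrist_force: [-0.1, -0.2, -0.3]
width: 0.0681
gripper_force: 0.0
```

Request:
send_rows([
  {"dx":0,"dy":0,"dz":0,"ax":0,"ay":0,"az":0},
  {"dx":0,"dy":0,"dz":0,"ax":0,"ay":0,"az":0},
  {"dx":0,"dy":0,"dz":0,"ax":0,"ay":0,"az":0},
  {"dx":0,"dy":0,"dz":0,"ax":0,"ay":0,"az":0},
  {"dx":0,"dy":0,"dz":0,"ax":0,"ay":0,"az":0},
], gripper=0.4)

```text
time_s: 10.4
tcp_pos: [0.6727, 0.0614, 0.0236]
tool_rot: [-0.065, 0.998, -0.0, 0.004]
wrist_force: [2.6, 0.2, 4.7]
width: 0.0408
gripper_force: 47.7
```

Request:
send_rows([
  {"dx":0.1,"dy":0,"dz":-0.78,"ax":0,"ay":0,"az":0},
  {"dx":0.1,"dy":0,"dz":-0.78,"ax":0,"ay":0,"az":0},
  {"dx":0.3,"dy":0,"dz":-0.73,"ax":0,"ay":0,"az":0},
  {"dx":0.3,"dy":0,"dz":-0.73,"ax":0,"ay":0,"az":0},
  {"dx":0.48,"dy":0,"dz":-0.63,"ax":0,"ay":0,"az":0},
  {"dx":0.48,"dy":0,"dz":-0.63,"ax":0,"ay":0,"az":0},
  {"dx":0.63,"dy":0,"dz":-0.48,"ax":0,"ay":0,"az":0},
  {"dx":0.63,"dy":0,"dz":-0.48,"ax":0,"ay":0,"az":0},
  {"dx":0,"dy":0,"dz":0,"ax":0,"ay":0,"az":0},
])

```text
time_s: 11.3
tcp_pos: [0.5795, 0.0497, 0.1796]
tool_rot: [-0.065, 0.998, 0.0, 0.002]
wrist_force: [-0.5, 0.6, -3.2]
width: 0.0401
gripper_force: 60.8
```

Request:
send_rows([
  {"dx":0,"dy":0,"dz":-0.5,"ax":0,"ay":0,"az":0},
  {"dx":0,"dy":0,"dz":-0.5,"ax":0,"ay":0,"az":0},
  {"dx":0,"dy":0,"dz":-0.5,"ax":0,"ay":0,"az":0},
  {"dx":0,"dy":0,"dz":-0.5,"ax":0,"ay":0,"az":0},
  {"dx":0,"dy":0,"dz":-0.5,"ax":0,"ay":0,"az":0},
  {"dx":0,"dy":0,"dz":0,"ax":0,"ay":0,"az":0},
  {"dx":0,"dy":0,"dz":0,"ax":0,"ay":0,"az":0},
  {"dx":0,"dy":0,"dz":0,"ax":0,"ay":0,"az":0},
  {"dx":0,"dy":0,"dz":0,"ax":0,"ay":0,"az":0},
  {"dx":0,"dy":0,"dz":0,"ax":0,"ay":0,"az":0},
])

```text
time_s: 12.3
tcp_pos: [0.5802, 0.0497, 0.2533]
tool_rot: [-0.065, 0.998, 0.0, 0.001]
wrist_force: [-0.0, 0.5, -3.4]
width: 0.0399
gripper_force: 60.7
```

Run:
```python
from h import *
im=bot.get_image("scene")[:,:,::-1]; cv2.imwrite("pics/s4.png",cv2.resize(im[160:360,240:460],None,fx=3,fy=3,interpolation=cv2.INTER_CUBIC))
```

```text
(no output)
```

View pics/s4.png

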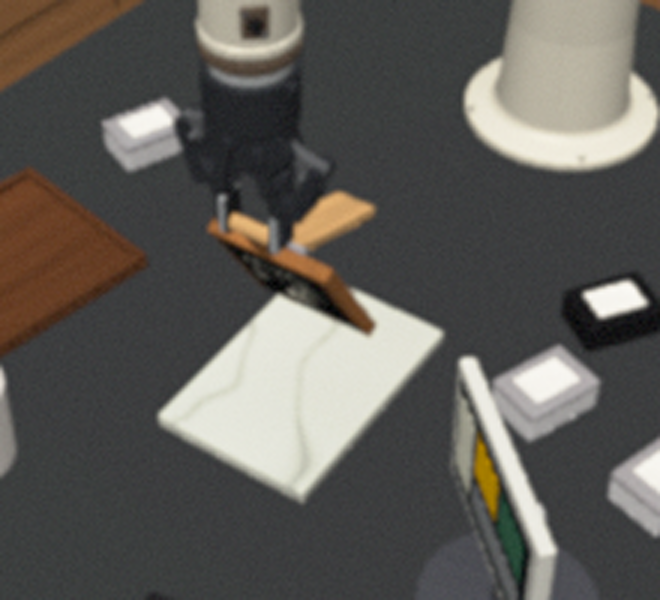

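The board is held rigidly in the pinch, top towards the customers. Its top-right corner is at px (348,249) and its bottom-right corner at (363,269). I'll read the lean from these.

Run:
```python
from h import *
s=bot.get_obs();T=R.from_quat(s["tool_rot"]);P=s["tcp_pos"]+np.array([0,0,.002]);yv=T.apply([0,1,0]);xv=-T.apply([1,0,0])
for L in np.arange(-1.3,.2,.15):  # lean back
    u=-np.sin(L)*xv+np.cos(L)*np.array([0,0,1]);n=-np.cos(L)*xv-np.sin(L)*np.array([0,0,1])
    c=lambda x,y,z:P+(x-.112)*u+y*yv+(z-.007)*n
    print(round(L,2),proj("scene",[c(.07,.06,0),c(-.07,.06,0),c(-.07,-.06,0),c(.07,-.06,0)]).round(0).tolist())
print(s["joint_positions"])
```

```text
-1.3 [[354.0, 239.0], [380.0, 221.0], [341.0, 206.0], [313.0, 222.0]]
-1.15 [[353.0, 241.0], [378.0, 230.0], [339.0, 215.0], [312.0, 225.0]]
-1.0 [[352.0, 244.0], [375.0, 240.0], [336.0, 224.0], [311.0, 227.0]]
-0.85 [[351.0, 246.0], [371.0, 249.0], [333.0, 233.0], [310.0, 229.0]]
-0.7 [[350.0, 249.0], [367.0, 259.0], [329.0, 243.0], [309.0, 231.0]]
-0.55 [[349.0, 251.0], [363.0, 268.0], [325.0, 251.0], [308.0, 234.0]]
-0.4 [[348.0, 253.0], [358.0, 276.0], [320.0, 260.0], [307.0, 236.0]]
-0.25 [[346.0, 255.0], [353.0, 285.0], [315.0, 267.0], [305.0, 237.0]]
-0.1 [[345.0, 256.0], [347.0, 292.0], [309.0, 274.0], [304.0, 239.0]]
0.05 [[343.0, 258.0], [342.0, 299.0], [303.0, 280.0], [302.0, 240.0]]
[-0.1224  0.1717  1.5716  0.001   1.3955 -1.8225]
```

Request:
send_rows([
  {"dx":0,"dy":0,"dz":0,"ax":0,"ay":0,"az":0.45},
  {"dx":0,"dy":0,"dz":0,"ax":0,"ay":-0.62,"az":0},
  {"dx":0,"dy":0,"dz":0,"ax":0,"ay":-0.62,"az":0},
  {"dx":0,"dy":0,"dz":0,"ax":0,"ay":-0.62,"az":0},
  {"dx":0,"dy":0,"dz":0,"ax":0,"ay":-0.62,"az":0},
  {"dx":0,"dy":0,"dz":0,"ax":0,"ay":-0.62,"az":0},
  {"dx":0,"dy":0,"dz":0,"ax":0,"ay":-0.62,"az":0},
  {"dx":0,"dy":0,"dz":0,"ax":0,"ay":-0.62,"az":0},
  {"dx":0,"dy":0,"dz":0,"ax":0,"ay":-0.62,"az":0},
])

```text
time_s: 13.25
tcp_pos: [0.58, 0.0498, 0.2538]
tool_rot: [-0.041, 0.968, 0.011, 0.248]
wrist_force: [-0.9, 0.1, -2.9]
width: 0.0396
gripper_force: 60.8
```

Request:
send_rows([
  {"dx":0,"dy":0,"dz":0,"ax":0,"ay":-0.62,"az":0},
  {"dx":0,"dy":0,"dz":0,"ax":0,"ay":-0.62,"az":0},
  {"dx":0,"dy":0,"dz":0,"ax":0,"ay":-0.62,"az":0},
  {"dx":0,"dy":0,"dz":0,"ax":0,"ay":-0.62,"az":0},
  {"dx":0,"dy":0,"dz":0,"ax":0,"ay":-0.62,"az":0},
  {"dx":0,"dy":0,"dz":0,"ax":0,"ay":-0.62,"az":0},
  {"dx":0,"dy":0,"dz":0,"ax":0,"ay":-0.62,"az":0},
  {"dx":0,"dy":0,"dz":0,"ax":0,"ay":0,"az":0},
  {"dx":0,"dy":0,"dz":0,"ax":0,"ay":0,"az":0},
  {"dx":0,"dy":0,"dz":0,"ax":0,"ay":0,"az":0},
])

```text
time_s: 14.25
tcp_pos: [0.581, 0.0497, 0.2549]
tool_rot: [-0.038, 0.892, 0.019, 0.45]
wrist_force: [-0.1, -0.5, -2.8]
width: 0.04
gripper_force: 60.9
```

Run:
```python
from h import *
s=bot.get_obs();print(s["joint_positions"],R.from_quat(s["tool_rot"]).apply([[0,0,1],[0,1,0]]))
go([.512,.0425,.200])
im=bot.get_image("scene")[:,:,::-1]; cv2.imwrite("pics/s5.png",cv2.resize(im[160:360,240:460],None,fx=3,fy=3,interpolation=cv2.INTER_CUBIC))
```

```text
[-0.2625 -0.3615  2.3027  0.7719  0.4027 -2.5133] [[ 0.801   0.0679 -0.5948]
 [-0.0846  0.9964 -0.0003]]
turn/0.1 [0. 0. 0.]  shift/0.03 [ 2.8447 -0.0439 -0.7702]
```

View pics/s5.png

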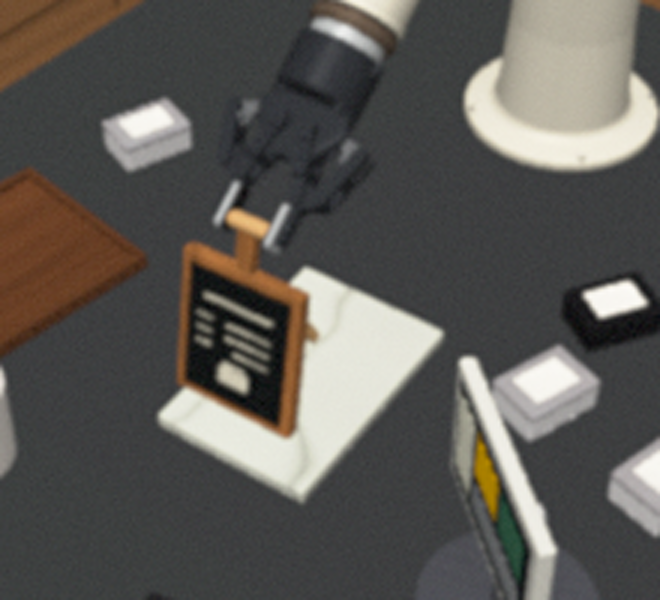

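The board is chalk side out, leaning back and hanging over the slab. The arm is close to its wrist limit, so I'll lower in small steps while checking the joints.

Request:
send_rows([
  {"dx":0.5,"dy":0,"dz":-0.07,"ax":0,"ay":0,"az":0},
  {"dx":0.5,"dy":0,"dz":-0.07,"ax":0,"ay":0,"az":0},
  {"dx":0,"dy":0,"dz":0,"ax":0,"ay":0,"az":0},
])

```text
time_s: 14.6
tcp_pos: [0.5582, 0.0484, 0.2306]
tool_rot: [-0.038, 0.893, 0.02, 0.448]
wrist_force: [0.2, 0.2, -3.3]
width: 0.0397
gripper_force: 60.9
```

Run:
```python
from h import *
s=bot.get_obs();print(s["joint_positions"]); go([.527,.044,.2])
T=R.from_quat(s["tool_rot"]);P=s["tcp_pos"];yv=T.apply([0,1,0]);xv=np.array([yv[1],-yv[0],0])
for L in np.arange(.2,.6,.1):
    u=-np.sin(L)*xv+np.cos(L)*np.array([0,0,1]);n=-np.cos(L)*xv-np.sin(L)*np.array([0,0,1])
    c=lambda x,y,z:s["tcp_pos"]*0+np.array([.581,.0497,.2549])+(x-.112)*u+y*yv+(z-.007)*n
    print(round(L,2),((proj("scene",[c(.07,.06,0),c(-.07,.06,0),c(-.07,-.06,0),c(.07,-.06,0)])-[240,160])*3).round(0).tolist())
```

```text
[-0.2862 -0.4021  2.3816  0.8592  0.3952 -2.6176]
turn/0.1 [0. 0. 0.]  shift/0.03 [ 1.4433 -0.059  -0.232 ]
0.2 [[303.0, 298.0], [284.0, 435.0], [171.0, 375.0], [183.0, 241.0]]
0.3 [[300.0, 300.0], [272.0, 444.0], [159.0, 383.0], [180.0, 242.0]]
0.4 [[298.0, 300.0], [260.0, 451.0], [146.0, 390.0], [177.0, 243.0]]
0.5 [[295.0, 301.0], [248.0, 457.0], [134.0, 394.0], [174.0, 243.0]]
```

The board slipped to a lean of about 0.15, so I'll touch its bottom edge down first and then swing the handle back.

Request:
send_rows([
  {"dx":0.28,"dy":0,"dz":0.21,"ax":0,"ay":0,"az":0},
  {"dx":0.28,"dy":0,"dz":0.21,"ax":0,"ay":0,"az":0},
  {"dx":0.14,"dy":0,"dz":0.1,"ax":0,"ay":0,"az":0},
  {"dx":0,"dy":0,"dz":0,"ax":0,"ay":0,"az":0},
  {"dx":0,"dy":0,"dz":0,"ax":0,"ay":0,"az":0},
])

```text
time_s: 15.1
tcp_pos: [0.5603, 0.0478, 0.2075]
tool_rot: [-0.038, 0.892, 0.019, 0.45]
wrist_force: [-0.7, 0.8, -2.4]
width: 0.0399
gripper_force: 60.9
```

Request:
send_rows([
  {"dx":0.08,"dy":0,"dz":0.06,"ax":0,"ay":0,"az":0},
  {"dx":0,"dy":0,"dz":0,"ax":0,"ay":0,"az":0},
  {"dx":0,"dy":0,"dz":0,"ax":0,"ay":0,"az":0},
])

```text
time_s: 15.4
tcp_pos: [0.5596, 0.0479, 0.2036]
tool_rot: [-0.038, 0.892, 0.019, 0.45]
wrist_force: [-0.2, -0.1, -3.2]
width: 0.0398
gripper_force: 60.9
```

Run:
```python
from h import *
s=bot.get_obs();print(s["joint_positions"]); go([.52,.044,.187])
```

```text
[-0.2859 -0.3385  2.4002  1.0399  0.3441 -2.8105]
turn/0.1 [0. 0. 0.]  shift/0.03 [ 1.2336 -0.0197 -0.7382]
```

Request:
send_rows([
  {"dx":0.11,"dy":0,"dz":0.08,"ax":0,"ay":0,"az":0},
  {"dx":0,"dy":0,"dz":0,"ax":0,"ay":0,"az":0},
  {"dx":0,"dy":0,"dz":0,"ax":0,"ay":0,"az":0},
])

```text
time_s: 15.7
tcp_pos: [0.5595, 0.0479, 0.1994]
tool_rot: [-0.038, 0.892, 0.019, 0.45]
wrist_force: [-0.8, 0.7, -2.9]
width: 0.0399
gripper_force: 60.9
```

Request:
send_rows([
  {"dx":0.08,"dy":0,"dz":0.06,"ax":0,"ay":0,"az":0},
  {"dx":0,"dy":0,"dz":0,"ax":0,"ay":0,"az":0},
  {"dx":0,"dy":0,"dz":0,"ax":0,"ay":0,"az":0},
])

```text
time_s: 16.0
tcp_pos: [0.5595, 0.0479, 0.1962]
tool_rot: [-0.037, 0.892, 0.019, 0.45]
wrist_force: [-0.9, 0.0, -2.9]
width: 0.04
gripper_force: 60.9
```

Run:
```python
from h import *
s=bot.get_obs();print(s["joint_positions"]); go([.52,.044,.187])
```

```text
[-0.286  -0.3212  2.4049  1.0931  0.3338 -2.8669]
turn/0.1 [0. 0. 0.]  shift/0.03 [ 1.0322 -0.0206 -0.8802]
```

Request:
send_rows([
  {"dx":-0.24,"dy":0,"dz":0.18,"ax":0,"ay":0,"az":0},
  {"dx":-0.24,"dy":0,"dz":0.18,"ax":0,"ay":0,"az":0},
  {"dx":-0.24,"dy":0,"dz":0.18,"ax":0,"ay":0,"az":0},
  {"dx":-0.24,"dy":0,"dz":0.18,"ax":0,"ay":0,"az":0},
  {"dx":0,"dy":0,"dz":0,"ax":0,"ay":0.5,"az":0},
  {"dx":0,"dy":0,"dz":0,"ax":0,"ay":0.5,"az":0},
  {"dx":0,"dy":0,"dz":0,"ax":0,"ay":0.5,"az":0},
  {"dx":0,"dy":0,"dz":0,"ax":0,"ay":0.5,"az":0},
  {"dx":0,"dy":0,"dz":0,"ax":0,"ay":0.5,"az":0},
  {"dx":0,"dy":0,"dz":0,"ax":0,"ay":0,"az":0},
])

```text
time_s: 17.0
tcp_pos: [0.5956, 0.0508, 0.2083]
tool_rot: [-0.04, 0.941, 0.014, 0.336]
wrist_force: [0.9, -0.1, -1.8]
width: 0.0397
gripper_force: 60.9
```

Run:
```python
from h import *
s=bot.get_obs();print(s["joint_positions"]); go(s["tcp_pos"]+[0,0,-.03])
im=bot.get_image("scene")[:,:,::-1]; cv2.imwrite("pics/s6.png",cv2.resize(im[160:360,240:460],None,fx=3,fy=3,interpolation=cv2.INTER_CUBIC))
T=R.from_quat(s["tool_rot"]);P=s["tcp_pos"];yv=T.apply([0,1,0]);xv=np.array([yv[1],-yv[0],0])
for L in np.arange(-.4,.3,.1):
    u=-np.sin(L)*xv+np.cos(L)*np.array([0,0,1]);n=-np.cos(L)*xv-np.sin(L)*np.array([0,0,1])
    c=lambda x,y,z:P+(x-.112)*u+y*yv+(z-.007)*n
    print(round(L,2),((proj("scene",[c(.07,.06,0),c(-.07,.06,0),c(-.07,-.06,0),c(.07,-.06,0)])-[240,160])*3).round(0).tolist())
```

```text
[-0.2074 -0.1599  2.1334  0.3666  0.5327 -2.1193]
turn/0.1 [0. 0. 0.]  shift/0.03 [0.6334 0.0006 0.7738]
-0.4 [[310.0, 334.0], [344.0, 399.0], [235.0, 344.0], [193.0, 276.0]]
-0.3 [[307.0, 337.0], [333.0, 415.0], [224.0, 360.0], [190.0, 280.0]]
-0.2 [[304.0, 341.0], [322.0, 431.0], [213.0, 374.0], [187.0, 283.0]]
-0.1 [[301.0, 344.0], [310.0, 445.0], [201.0, 388.0], [184.0, 286.0]]
-0.0 [[298.0, 346.0], [298.0, 458.0], [189.0, 400.0], [181.0, 288.0]]
0.1 [[295.0, 349.0], [286.0, 471.0], [177.0, 411.0], [178.0, 290.0]]
0.2 [[292.0, 350.0], [274.0, 481.0], [164.0, 421.0], [175.0, 292.0]]
```

View pics/s6.png

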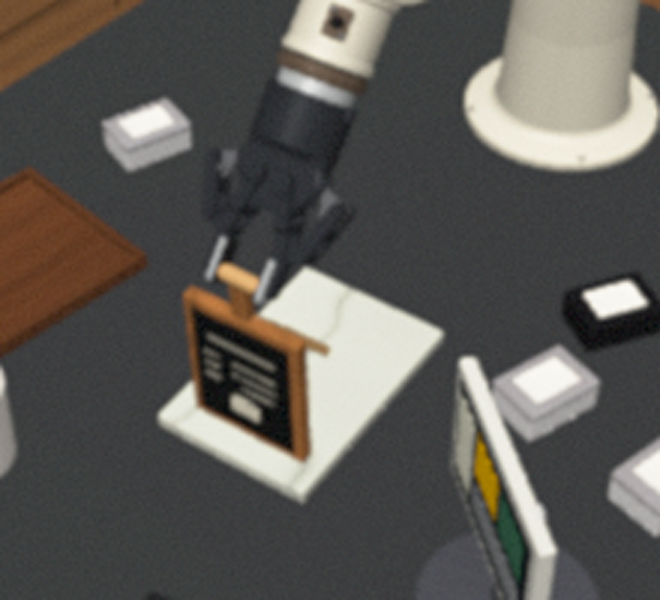

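Request:
send_rows([
  {"dx":0.12,"dy":0,"dz":0.14,"ax":0,"ay":0,"az":0},
  {"dx":0.12,"dy":0,"dz":0.14,"ax":0,"ay":0,"az":0},
  {"dx":0,"dy":0,"dz":0,"ax":0,"ay":0,"az":0},
  {"dx":0,"dy":0,"dz":0,"ax":0,"ay":0,"az":0},
])

```text
time_s: 17.45
tcp_pos: [0.5961, 0.0508, 0.1993]
tool_rot: [-0.039, 0.94, 0.014, 0.339]
wrist_force: [-0.8, 3.4, 8.6]
width: 0.0401
gripper_force: 61.5
```

Request:
send_rows([
  {"dx":0.04,"dy":0,"dz":0.05,"ax":0,"ay":0,"az":0},
  {"dx":0,"dy":0,"dz":0,"ax":0,"ay":0,"az":0},
  {"dx":0,"dy":0,"dz":0,"ax":0,"ay":0,"az":0},
])

```text
time_s: 17.75
tcp_pos: [0.5972, 0.0508, 0.1992]
tool_rot: [-0.039, 0.939, 0.014, 0.341]
wrist_force: [-0.8, 5.0, 11.3]
width: 0.0398
gripper_force: 61.6
```

Request:
send_rows([
  {"dx":0.205,"dy":0,"dz":-0.17,"ax":0,"ay":0,"az":0},
  {"dx":0.205,"dy":0,"dz":-0.17,"ax":0,"ay":0,"az":0},
  {"dx":0.205,"dy":0,"dz":-0.17,"ax":0,"ay":0,"az":0},
  {"dx":0.205,"dy":0,"dz":-0.17,"ax":0,"ay":0,"az":0},
  {"dx":0,"dy":0,"dz":0,"ax":0,"ay":0,"az":0},
])

```text
time_s: 18.25
tcp_pos: [0.5634, 0.0482, 0.1971]
tool_rot: [-0.039, 0.94, 0.014, 0.339]
wrist_force: [0.2, 3.7, 6.5]
width: 0.0399
gripper_force: 61.4
```

```bash
cat > lean.py <<'E'
from h import *
import sys
s=bot.get_obs();print(s["joint_positions"],s["tcp_pos"])
im=bot.get_image("scene")[:,:,::-1]; cv2.imwrite("pics/l.png",im)
hs=cv2.cvtColor(im,cv2.COLOR_BGR2HSV)
m=((hs[...,0]>3)&(hs[...,0]<14)&(hs[...,1]>110)&(hs[...,2]>80)).astype(np.uint8)*255
b=blob(m,(285,235,355,345));h=cv2.convexHull(b)[:,0]
print("hull",cv2.approxPolyDP(h[:,None],3,True)[:,0].tolist())
T=R.from_quat(s["tool_rot"]);P=s["tcp_pos"];yv=T.apply([0,1,0]);xv=np.array([yv[1],-yv[0],0])
for L in np.arange(-.2,.6,.1):
    u=-np.sin(L)*xv+np.cos(L)*np.array([0,0,1]);n=-np.cos(L)*xv-np.sin(L)*np.array([0,0,1])
    c=lambda x,y,z:P+(x-.112)*u+y*yv+(z-.007)*n
    print(round(L,2),proj("scene",[c(.07,.06,0),c(-.07,.06,0),c(-.07,-.06,0),c(.07,-.06,0)]).round(0).tolist())
E
python3 lean.py
```

```text
[-0.2333 -0.2453  2.2311  0.407   0.5249 -2.175 ] [0.5634 0.0482 0.1971]
hull [[307.0, 255.0], [328.0, 253.0], [341.0, 269.0], [342.0, 281.0], [307.0, 259.0]]
-0.2 [[349.0, 269.0], [354.0, 299.0], [318.0, 280.0], [310.0, 250.0]]
-0.1 [[348.0, 270.0], [350.0, 304.0], [314.0, 285.0], [309.0, 251.0]]
0.0 [[347.0, 271.0], [346.0, 308.0], [310.0, 289.0], [308.0, 252.0]]
0.1 [[346.0, 272.0], [342.0, 312.0], [306.0, 292.0], [307.0, 253.0]]
0.2 [[345.0, 272.0], [339.0, 315.0], [302.0, 296.0], [306.0, 253.0]]
0.3 [[344.0, 273.0], [335.0, 318.0], [298.0, 298.0], [305.0, 254.0]]
0.4 [[343.0, 273.0], [331.0, 321.0], [294.0, 301.0], [304.0, 254.0]]
0.5 [[342.0, 273.0], [327.0, 323.0], [290.0, 302.0], [304.0, 254.0]]
```

Run:
```python
from h import *
im=cv2.imread("pics/l.png");hs=cv2.cvtColor(im,cv2.COLOR_BGR2HSV)
for v in (40,60):
    m=((hs[...,0]>2)&(hs[...,0]<16)&(hs[...,1]>90)&(hs[...,2]>v)).astype(np.uint8)
    n,l,st,_=cv2.connectedComponentsWithStats(m[235:345,285:360])
    k=np.isin(l,[i for i in range(1,n) if st[i,4]>15]);p=np.argwhere(k)[:,::-1]+[285,235]
    print(v,cv2.approxPolyDP(cv2.convexHull(p.astype(np.int32)),3,True)[:,0].tolist())
```

```text
40 [[340, 315], [306, 297], [285, 242], [327, 251], [346, 272]]
60 [[340, 315], [306, 297], [285, 242], [327, 251], [346, 272]]
```

Request:
send_rows([
  {"dx":0.25,"dy":0,"dz":-0.15,"ax":0,"ay":0,"az":0},
  {"dx":0.26,"dy":0,"dz":-0.14,"ax":0,"ay":0,"az":0},
  {"dx":0.27,"dy":0,"dz":-0.13,"ax":0,"ay":0,"az":0},
  {"dx":0,"dy":0,"dz":0,"ax":0,"ay":0,"az":0},
])

```text
time_s: 18.7
tcp_pos: [0.535, 0.0457, 0.1889]
tool_rot: [-0.04, 0.941, 0.014, 0.336]
wrist_force: [-0.3, -0.1, 3.3]
width: 0.04
gripper_force: 63.1
```

```bash
sed -i '/^m=/,/^print("hull/d' lean.py; sed -i 's/^hs=.*/hs=cv2.cvtColor(im,cv2.COLOR_BGR2HSV);m=((hs[...,0]>2)\&(hs[...,0]<16)\&(hs[...,1]>90)\&(hs[...,2]>50)).astype(np.uint8)\nn,l,st,_=cv2.connectedComponentsWithStats(m[235:345,285:360]);k=np.isin(l,[i for i in range(1,n) if st[i,4]>15]);p=np.argwhere(k)[:,::-1]+[285,235]\nprint(cv2.approxPolyDP(cv2.convexHull(p.astype(np.int32)),3,True)[:,0].tolist())/' lean.py; python3 lean.py
```

```text
[-0.2588 -0.3248  2.3071  0.423   0.5429 -2.2087] [0.535  0.0457 0.1889]
[[341, 313], [306, 296], [285, 242], [330, 245], [337, 249], [350, 267]]
-0.2 [[355.0, 265.0], [359.0, 294.0], [324.0, 277.0], [317.0, 247.0]]
-0.1 [[354.0, 266.0], [356.0, 299.0], [320.0, 281.0], [316.0, 247.0]]
0.0 [[353.0, 267.0], [352.0, 303.0], [316.0, 285.0], [315.0, 248.0]]
0.1 [[352.0, 267.0], [348.0, 307.0], [313.0, 288.0], [314.0, 249.0]]
0.2 [[351.0, 268.0], [345.0, 310.0], [309.0, 291.0], [313.0, 249.0]]
0.3 [[350.0, 268.0], [341.0, 313.0], [305.0, 294.0], [312.0, 250.0]]
0.4 [[350.0, 269.0], [337.0, 316.0], [301.0, 296.0], [311.0, 250.0]]
0.5 [[349.0, 269.0], [334.0, 318.0], [297.0, 298.0], [310.0, 250.0]]
```

Request:
send_rows([
  {"dx":0.27,"dy":0,"dz":-0.12,"ax":0,"ay":0,"az":0},
  {"dx":0.16,"dy":0,"dz":-0.07,"ax":0,"ay":0,"az":0},
  {"dx":0,"dy":0,"dz":0,"ax":0,"ay":0,"az":0},
  {"dx":0,"dy":0,"dz":0,"ax":0,"ay":0,"az":0},
])

```text
time_s: 19.15
tcp_pos: [0.5225, 0.0447, 0.1859]
tool_rot: [-0.039, 0.941, 0.014, 0.336]
wrist_force: [2.9, 2.0, 5.5]
width: 0.0396
gripper_force: 63.5
```

```bash
python3 lean.py
```

```text
[-0.2725 -0.3655  2.3431  0.4347  0.5524 -2.227 ] [0.5225 0.0447 0.1859]
[[342, 312], [307, 295], [285, 250], [285, 242], [333, 243], [340, 247], [353, 266]]
-0.2 [[358.0, 263.0], [362.0, 292.0], [327.0, 275.0], [320.0, 245.0]]
-0.1 [[357.0, 264.0], [358.0, 297.0], [323.0, 279.0], [319.0, 246.0]]
0.0 [[356.0, 265.0], [355.0, 301.0], [319.0, 283.0], [318.0, 246.0]]
0.1 [[355.0, 265.0], [351.0, 305.0], [315.0, 286.0], [317.0, 247.0]]
0.2 [[354.0, 266.0], [347.0, 308.0], [311.0, 289.0], [316.0, 247.0]]
0.3 [[353.0, 266.0], [344.0, 311.0], [308.0, 292.0], [315.0, 248.0]]
0.4 [[352.0, 266.0], [340.0, 313.0], [304.0, 294.0], [314.0, 248.0]]
0.5 [[352.0, 267.0], [337.0, 315.0], [300.0, 295.0], [313.0, 248.0]]
```

Request:
send_rows([
  {"dx":0,"dy":0,"dz":0,"ax":0,"ay":0,"az":0},
  {"dx":0,"dy":0,"dz":0,"ax":0,"ay":0,"az":0},
  {"dx":0,"dy":0,"dz":0,"ax":0,"ay":0,"az":0},
  {"dx":0,"dy":0,"dz":-0.3,"ax":0,"ay":0,"az":0},
  {"dx":0,"dy":0,"dz":-0.7,"ax":0,"ay":0,"az":0},
  {"dx":-0.5,"dy":0,"dz":-0.8,"ax":0,"ay":0,"az":0},
  {"dx":-1,"dy":0,"dz":-0.8,"ax":0,"ay":0,"az":0},
  {"dx":-1,"dy":0,"dz":-0.8,"ax":0,"ay":0,"az":0},
  {"dx":-1,"dy":0,"dz":-0.5,"ax":0,"ay":0,"az":0},
  {"dx":0,"dy":0,"dz":0,"ax":0,"ay":0,"az":0},
], gripper=-0.7)

```text
time_s: 20.2
tcp_pos: [0.5321, 0.0449, 0.3482]
tool_rot: [-0.04, 0.94, 0.013, 0.339]
wrist_force: [0.1, 0.3, 0.5]
width: 0.0726
gripper_force: 0.0
```

```bash
python3 lean.py | head -2
python3 - <<'E'
from h import *
cv2.imwrite("pics/s7.png",cv2.resize(cv2.imread("pics/l.png")[160:360,240:500],None,fx=3,fy=3,interpolation=cv2.INTER_CUBIC))
# tablet
a,b=cast("top",[[157.5,178],[218.7,227.3]],.2);print("tri",tri([157.5,178],[422.5,342.7]),tri([218.7,227.3],[395.5,280.5]))
E
```

```text
[-0.2639 -0.5109  2.1137  0.2799  0.8955 -2.0225] [0.5321 0.0449 0.3482]
[[342, 313], [307, 294], [285, 250], [285, 242], [340, 248], [354, 267]]
tri (array([0.6678, 0.3888, 0.2067]), np.float64(0.00020548985346190797)) (array([0.5472, 0.2392, 0.1932]), np.float64(0.00025090047852898366))
```

View pics/s7.png

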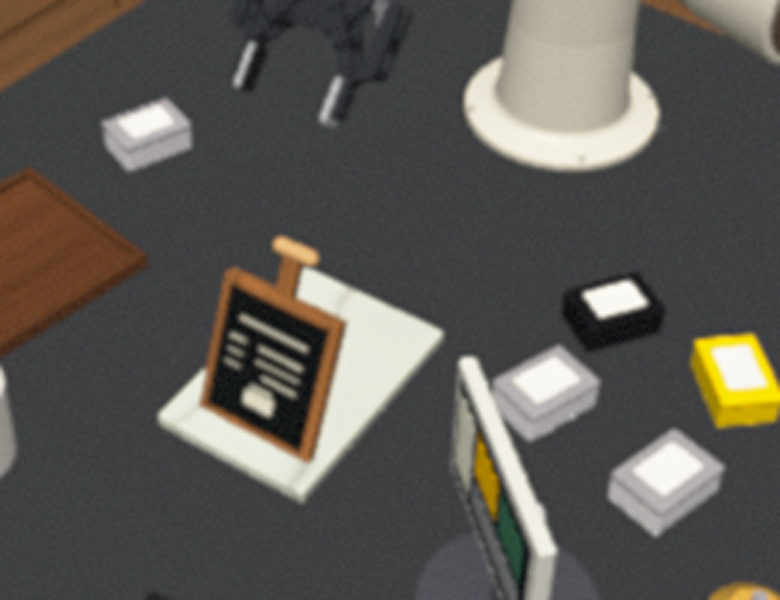

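The board stands chalk face out, square on the slab, with its bottom edge at about crop (205,400)-(310,457). Next is the tablet: its top edge midpoint is about (0.6075,0.314,0.20) and its facing yaw about -0.68.

Request:
send_rows([
  {"dx":0,"dy":0,"dz":0,"ax":0,"ay":0.85,"az":0},
  {"dx":0,"dy":0,"dz":0,"ax":0,"ay":0.85,"az":0},
  {"dx":0,"dy":0,"dz":0,"ax":0,"ay":0.85,"az":0},
  {"dx":0,"dy":0,"dz":0,"ax":0,"ay":0.85,"az":0},
  {"dx":0,"dy":0,"dz":0,"ax":0,"ay":0.85,"az":0},
  {"dx":0,"dy":0,"dz":0,"ax":0,"ay":0.85,"az":0},
  {"dx":0,"dy":0,"dz":0,"ax":0,"ay":0.85,"az":0},
  {"dx":0,"dy":0,"dz":0,"ax":0,"ay":0.97,"az":0},
  {"dx":0,"dy":0,"dz":0,"ax":0,"ay":0,"az":1},
  {"dx":0,"dy":0,"dz":0,"ax":0,"ay":0,"az":1},
])

```text
time_s: 21.25
tcp_pos: [0.5289, 0.0454, 0.3394]
tool_rot: [0.06, 0.998, -0.0, -0.007]
wrist_force: [-0.3, -0.6, 0.3]
width: 0.0729
gripper_force: 0.0
```

Request:
send_rows([
  {"dx":0,"dy":0,"dz":0,"ax":0,"ay":0,"az":1},
  {"dx":0,"dy":0,"dz":0,"ax":0,"ay":0,"az":1},
  {"dx":0,"dy":0,"dz":0,"ax":0,"ay":0,"az":1},
  {"dx":0,"dy":0,"dz":0,"ax":0,"ay":0,"az":1},
  {"dx":0,"dy":0,"dz":0,"ax":0,"ay":0,"az":1},
  {"dx":0,"dy":0,"dz":0,"ax":0,"ay":0,"az":1},
  {"dx":0,"dy":0,"dz":0,"ax":0,"ay":0,"az":1},
  {"dx":0,"dy":0,"dz":0,"ax":0,"ay":0,"az":1},
  {"dx":0,"dy":0,"dz":0,"ax":0,"ay":0,"az":1},
  {"dx":0,"dy":0,"dz":0,"ax":0,"ay":0,"az":1},
])

```text
time_s: 22.25
tcp_pos: [0.5284, 0.0454, 0.3399]
tool_rot: [0.531, 0.847, -0.003, -0.005]
wrist_force: [-0.7, 0.4, -0.2]
width: 0.0728
gripper_force: 0.0
```

Request:
send_rows([
  {"dx":0,"dy":0,"dz":0,"ax":0,"ay":0,"az":1},
  {"dx":0,"dy":0,"dz":0,"ax":0,"ay":0,"az":1},
  {"dx":0,"dy":0,"dz":0,"ax":0,"ay":0,"az":1},
  {"dx":0,"dy":0,"dz":0,"ax":0,"ay":0,"az":1},
  {"dx":0,"dy":0,"dz":0,"ax":0,"ay":0,"az":1},
  {"dx":0,"dy":0,"dz":0,"ax":0,"ay":0,"az":1},
  {"dx":0,"dy":0,"dz":0,"ax":0,"ay":0,"az":1},
  {"dx":0,"dy":0,"dz":0,"ax":0,"ay":0,"az":1},
  {"dx":0,"dy":0,"dz":0,"ax":0,"ay":0,"az":1},
  {"dx":0,"dy":0,"dz":0,"ax":0,"ay":0,"az":1},
])

```text
time_s: 23.25
tcp_pos: [0.5284, 0.0454, 0.3399]
tool_rot: [0.872, 0.489, -0.005, -0.003]
wrist_force: [0.0, 2.0, -0.9]
width: 0.0725
gripper_force: 0.0
```

Run:
```python
from h import *
go([.6075,.314,.25],down(-.678));print(bot.get_obs()["joint_positions"])
im=bot.get_image("top");hs=cv2.cvtColor(im,cv2.COLOR_RGB2HSV)
m=((hs[...,2]>190)&(hs[...,1]<40)).astype(np.uint8)*255
print(cv2.minAreaRect(blob(m,(150,170,230,240))))
```

```text
turn/0.1 [-0.1027  0.0711  1.29  ]  shift/0.03 [ 8.6264 -3.5627  2.9952]
[-0.1414  0.0052  1.5806 -0.0017  1.5682  0.4076]
((187.55120849609375, 201.4351348876953), (75.7618408203125, 5.452868938446045), 38.290164947509766)
```

Request:
send_rows([
  {"dx":0,"dy":0,"dz":0,"ax":-0.05,"ay":0.03,"az":0.64},
  {"dx":0,"dy":0,"dz":0,"ax":-0.05,"ay":0.04,"az":0.64},
  {"dx":1,"dy":-0.42,"dz":0.1,"ax":0,"ay":0,"az":0},
  {"dx":1,"dy":-0.42,"dz":0.1,"ax":0,"ay":0,"az":0},
  {"dx":1,"dy":-0.42,"dz":0.1,"ax":0,"ay":0,"az":0},
  {"dx":1,"dy":-0.42,"dz":0.1,"ax":0,"ay":0,"az":0},
  {"dx":1,"dy":-0.42,"dz":0.1,"ax":0,"ay":0,"az":0},
  {"dx":1,"dy":-0.42,"dz":0.1,"ax":0,"ay":0,"az":0},
  {"dx":1,"dy":-0.42,"dz":0.1,"ax":0,"ay":0,"az":0},
  {"dx":1,"dy":-0.42,"dz":0.1,"ax":0,"ay":0,"az":0},
])

```text
time_s: 24.3
tcp_pos: [0.5998, 0.2968, 0.3162]
tool_rot: [0.9, 0.435, -0.0, 0.001]
wrist_force: [1.1, -0.7, -0.2]
width: 0.0722
gripper_force: 0.0
```

Request:
send_rows([
  {"dx":0.63,"dy":-0.2,"dz":0.5,"ax":0,"ay":0,"az":0},
  {"dx":0,"dy":0,"dz":0.7,"ax":0,"ay":0,"az":0},
  {"dx":0,"dy":0,"dz":0,"ax":0,"ay":0,"az":0},
  {"dx":0,"dy":0,"dz":0,"ax":0,"ay":0,"az":0},
])

```text
time_s: 24.7
tcp_pos: [0.607, 0.3138, 0.281]
tool_rot: [0.901, 0.434, 0.0, 0.001]
wrist_force: [-0.2, 0.3, 0.6]
width: 0.0725
gripper_force: 0.0
```

Run:
```python
from h import *
go([.6075,.314,.194],down(-.675));print(bot.get_obs()["joint_positions"])
```

```text
turn/0.1 [0.0183 0.0067 0.0279]  shift/0.03 [0.0157 0.0099 2.8992]
[ 0.3016  0.4211  1.2134 -0.0019  1.5066  0.9739]
```

Request:
send_rows([
  {"dx":0,"dy":0,"dz":0.8,"ax":0,"ay":0,"az":0},
  {"dx":0,"dy":0,"dz":0.8,"ax":0,"ay":0,"az":0},
  {"dx":0,"dy":0,"dz":0.8,"ax":0,"ay":0,"az":0},
  {"dx":0,"dy":0,"dz":0.5,"ax":0,"ay":0,"az":0},
  {"dx":0,"dy":0,"dz":0,"ax":0,"ay":0,"az":0},
  {"dx":0,"dy":0,"dz":0,"ax":0,"ay":0,"az":0},
])

```text
time_s: 25.3
tcp_pos: [0.6087, 0.3142, 0.1967]
tool_rot: [0.901, 0.434, 0.003, 0.001]
wrist_force: [0.4, 0.9, -0.3]
width: 0.0726
gripper_force: 0.0
```

Request:
send_rows([
  {"dx":0,"dy":0,"dz":0,"ax":0,"ay":0,"az":0},
  {"dx":0,"dy":0,"dz":0,"ax":0,"ay":0,"az":0},
  {"dx":0,"dy":0,"dz":0,"ax":0,"ay":0,"az":0},
  {"dx":0,"dy":0,"dz":0,"ax":0,"ay":0,"az":0},
  {"dx":0,"dy":0,"dz":0,"ax":0,"ay":0,"az":0},
  {"dx":0,"dy":0,"dz":0,"ax":0,"ay":0,"az":0},
  {"dx":0,"dy":0,"dz":0,"ax":0,"ay":0,"az":0},
], gripper=0.9)

```text
time_s: 26.0
tcp_pos: [0.609, 0.314, 0.1963]
tool_rot: [0.901, 0.434, 0.003, 0.002]
wrist_force: [2.4, -2.9, 3.0]
width: 0.0129
gripper_force: 61.9
```

Run:
```python
from h import *
s=bot.get_obs();T=R.from_quat(s["tool_rot"]);p=np.array([.5923,.3231,.14])
print(T.inv().apply(p-s["tcp_pos"]),s["tcp_pos"])
# rows for swivel +0.675 about vertical through pivot, 9 rows
h=T.inv().apply(p-s["tcp_pos"])
Rz=R.from_rotvec([0,0,-.075]);print("swivel row",(h-Rz.apply(h))/.03)
```

```text
[-0.0035 -0.019   0.0562] [0.609  0.314  0.1963]
swivel row [ 0.0471 -0.0105 -0.    ]
```

Request:
send_rows([
  {"dx":0.047,"dy":-0.008,"dz":0,"ax":0,"ay":0,"az":-0.75},
  {"dx":0.047,"dy":-0.008,"dz":0,"ax":0,"ay":0,"az":-0.75},
  {"dx":0.047,"dy":-0.008,"dz":0,"ax":0,"ay":0,"az":-0.75},
  {"dx":0.047,"dy":-0.008,"dz":0,"ax":0,"ay":0,"az":-0.75},
  {"dx":0.047,"dy":-0.008,"dz":0,"ax":0,"ay":0,"az":-0.75},
  {"dx":0.047,"dy":-0.008,"dz":0,"ax":0,"ay":0,"az":-0.75},
  {"dx":0.047,"dy":-0.008,"dz":0,"ax":0,"ay":0,"az":-0.75},
  {"dx":0.047,"dy":-0.008,"dz":0,"ax":0,"ay":0,"az":-0.75},
  {"dx":0.047,"dy":-0.008,"dz":0,"ax":0,"ay":0,"az":-0.75},
  {"dx":0,"dy":0,"dz":0,"ax":0,"ay":0,"az":0},
])

```text
time_s: 27.0
tcp_pos: [0.6138, 0.3256, 0.1966]
tool_rot: [0.706, 0.708, 0.004, 0.005]
wrist_force: [10.2, -3.8, 1.1]
width: 0.0133
gripper_force: 61.5
```

Run:
```python
from h import *
s=bot.get_obs();T=R.from_quat(s["tool_rot"]);print(T.apply([[0,1,0],[0,0,1]]),s["joint_positions"])
im=bot.get_image("scene")[:,:,::-1]; cv2.imwrite("pics/s8.png",cv2.resize(im[180:400,330:550],None,fx=2.7,fy=2.7,interpolation=cv2.INTER_CUBIC))
```

```text
[[ 0.9999  0.0028  0.012 ]
 [ 0.012  -0.0013 -0.9999]] [ 0.3165  0.4945  1.2817 -0.0051  1.3544  0.3147]
```

View pics/s8.png

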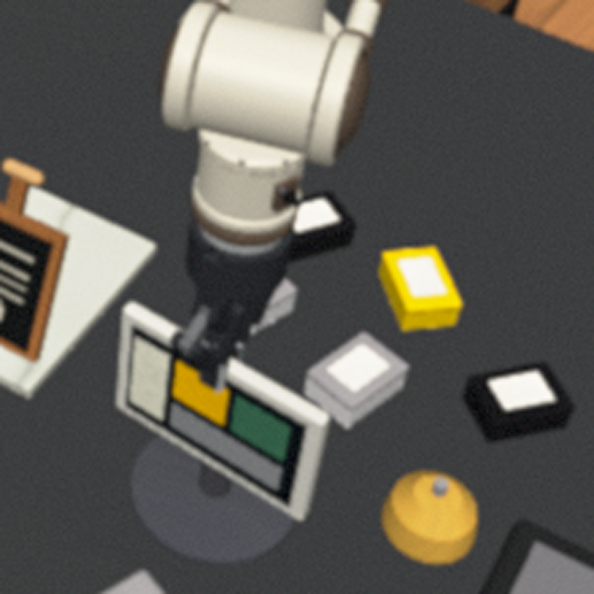

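The tablet now faces straight across, with its screen visible at about crop (220,400). Next I'll lean it back 0.52 rad about the hinge.

Request:
send_rows([
  {"dx":0,"dy":-0.125,"dz":-0.04,"ax":-0.655,"ay":0,"az":0},
  {"dx":0,"dy":-0.125,"dz":-0.04,"ax":-0.655,"ay":0,"az":0},
  {"dx":0,"dy":-0.125,"dz":-0.04,"ax":-0.655,"ay":0,"az":0},
  {"dx":0,"dy":-0.125,"dz":-0.04,"ax":-0.655,"ay":0,"az":0},
  {"dx":0,"dy":0,"dz":0,"ax":0,"ay":0,"az":0},
])

```text
time_s: 27.55
tcp_pos: [0.5977, 0.3256, 0.1995]
tool_rot: [0.699, 0.701, 0.097, 0.098]
wrist_force: [15.6, -3.1, -5.7]
width: 0.013
gripper_force: 60.3
```

Request:
send_rows([
  {"dx":0,"dy":-0.125,"dz":-0.04,"ax":-0.655,"ay":0,"az":0},
  {"dx":0,"dy":-0.125,"dz":-0.04,"ax":-0.655,"ay":0,"az":0},
  {"dx":0,"dy":-0.125,"dz":-0.04,"ax":-0.655,"ay":0,"az":0},
  {"dx":0,"dy":-0.125,"dz":-0.04,"ax":-0.655,"ay":0,"az":0},
  {"dx":0,"dy":0,"dz":0,"ax":0,"ay":0,"az":0},
  {"dx":0,"dy":0,"dz":0,"ax":0,"ay":0,"az":0},
])

```text
time_s: 28.15
tcp_pos: [0.5819, 0.3255, 0.1981]
tool_rot: [0.681, 0.683, 0.186, 0.187]
wrist_force: [18.1, -3.8, -8.3]
width: 0.0129
gripper_force: 60.3
```

Run:
```python
from h import *
s=bot.get_obs();T=R.from_quat(s["tool_rot"]);print(T.apply([[0,1,0],[0,0,1]]),s["joint_positions"],s["wrist_force"])
im=bot.get_image("scene");cv2.imwrite("pics/tab.png",im[:,:,::-1])
p=np.array([.5923,.3231,.14])
for L in (.3,.4,.5,.6):
    X=np.array([np.cos(L),0,np.sin(L)]);Z=np.array([-np.sin(L),0,np.cos(L)]);c=lambda y,z:p+.019*X+z*Z+np.array([0,y,0])
    print(L,proj("scene",[c(.095,.065),c(.095,-.065),c(-.095,-.065),c(-.095,.065)]).round(0).tolist())
hs=cv2.cvtColor(im,cv2.COLOR_RGB2HSV);m=((hs[...,2]>140)&(hs[...,1]<45)).astype(np.uint8)
n,l,st,_=cv2.connectedComponentsWithStats(m[290:380,370:460]);k=np.isin(l,[i for i in range(1,n) if st[i,4]>40]);q=np.argwhere(k)[:,::-1]+[370,290]
print(cv2.approxPolyDP(cv2.convexHull(q.astype(np.int32)),3,True)[:,0].tolist())
```

```text
[[ 0.861   0.0028  0.5086]
 [ 0.5086  0.0002 -0.861 ]] [ 0.4197  0.165   1.7755 -0.3152  0.7314  0.6021] [18.0758 -3.8205 -8.2529]
0.3 [[454.0, 327.0], [437.0, 373.0], [369.0, 329.0], [381.0, 285.0]]
0.4 [[456.0, 325.0], [436.0, 373.0], [367.0, 330.0], [383.0, 283.0]]
0.5 [[458.0, 323.0], [435.0, 374.0], [366.0, 330.0], [384.0, 282.0]]
0.6 [[459.0, 322.0], [434.0, 374.0], [365.0, 330.0], [386.0, 281.0]]
[[459, 337], [434, 375], [372, 336], [370, 321], [383, 290], [412, 290], [459, 307]]
```

Request:
send_rows([
  {"dx":0,"dy":0,"dz":0,"ax":0,"ay":0,"az":0},
  {"dx":0,"dy":0,"dz":0,"ax":0,"ay":0,"az":0},
  {"dx":0,"dy":0,"dz":0,"ax":0,"ay":0,"az":0},
  {"dx":0,"dy":0,"dz":-0.6,"ax":0,"ay":0,"az":0},
  {"dx":0,"dy":0,"dz":-1,"ax":0,"ay":0,"az":0},
  {"dx":0,"dy":0,"dz":-1,"ax":0,"ay":0,"az":0},
  {"dx":0,"dy":0,"dz":-1,"ax":0,"ay":0,"az":0},
  {"dx":0,"dy":0,"dz":-1,"ax":0,"ay":0,"az":0},
  {"dx":0,"dy":0,"dz":-0.5,"ax":0,"ay":0,"az":0},
], gripper=-0.3)

```text
time_s: 29.1
tcp_pos: [0.5019, 0.3274, 0.3329]
tool_rot: [0.681, 0.683, 0.186, 0.185]
wrist_force: [0.9, 0.4, -0.4]
width: 0.056
gripper_force: 0.0
```

Request:
send_rows([
  {"dx":0,"dy":0,"dz":0,"ax":0.9,"ay":0,"az":0},
  {"dx":0,"dy":0,"dz":0,"ax":0.9,"ay":0,"az":0},
  {"dx":0,"dy":0,"dz":0,"ax":0.9,"ay":0,"az":0},
  {"dx":0,"dy":0,"dz":0,"ax":0.9,"ay":0,"az":0},
  {"dx":0,"dy":0,"dz":0,"ax":0.9,"ay":0,"az":0},
  {"dx":0,"dy":0,"dz":0,"ax":0.84,"ay":0,"az":0},
  {"dx":-1,"dy":0,"dz":0,"ax":0,"ay":0,"az":0},
  {"dx":-1,"dy":0,"dz":0,"ax":0,"ay":0,"az":0},
  {"dx":-1,"dy":0,"dz":0,"ax":0,"ay":0,"az":0},
  {"dx":0,"dy":0,"dz":0,"ax":0,"ay":0,"az":0},
], gripper=-1)

```text
time_s: 30.1
tcp_pos: [0.5029, 0.234, 0.3291]
tool_rot: [0.708, 0.707, -0.003, -0.002]
wrist_force: [-0.4, 0.5, 0.8]
width: 0.0855
gripper_force: 0.0
```

```bash
cat > tins.py <<'E'
from h import *
im=bot.get_image("top");cv2.imwrite("pics/t_l.png",im[:,:,::-1]);hs=cv2.cvtColor(im,cv2.COLOR_RGB2HSV);H,S,V=cv2.split(hs)
m=((V>100)&(S<60)).astype(np.uint8)*255;m[:,:60]=0
for c in cv2.findContours(m,cv2.RETR_EXTERNAL,cv2.CHAIN_APPROX_NONE)[0]:
    if 450<cv2.contourArea(c)<1200:
        w=cast("top",c[:,0],.034)[:,:2].astype(np.float32);q,(a,b),t=cv2.minAreaRect(w)
        if a<b:a,b,t=b,a,t+90
        # lid ring colour vs body: white label size tells black/yellow
        if .07<a<.09 and .05<b<.07: print("tin px",c[:,0].mean(0).round(),"xy",np.round(q,4),"size",round(a,3),round(b,3),"yaw",round(np.radians((t+90)%180-90),3))
E
python3 tins.py
python3 - <<'E'
from h import *
im=bot.get_image("scene")
cv2.imwrite("pics/s9.png",np.vstack([cv2.resize(im[240:400,330:530],(760,300))[:,:,::-1],cv2.resize(cv2.imread("pics/t_l.png")[150:310,100:350],(760,300))]))
print(bot.get_obs()["joint_positions"],bot.get_obs()["tcp_pos"])
E
```

```text
tin px [434. 311.] xy [ 0.3404 -0.3117] size 0.083 0.062 yaw -0.314
[0.2214 0.07   1.5341 0.0014 1.544  0.2204] [0.5026 0.2365 0.3294]
```

View pics/s9.png

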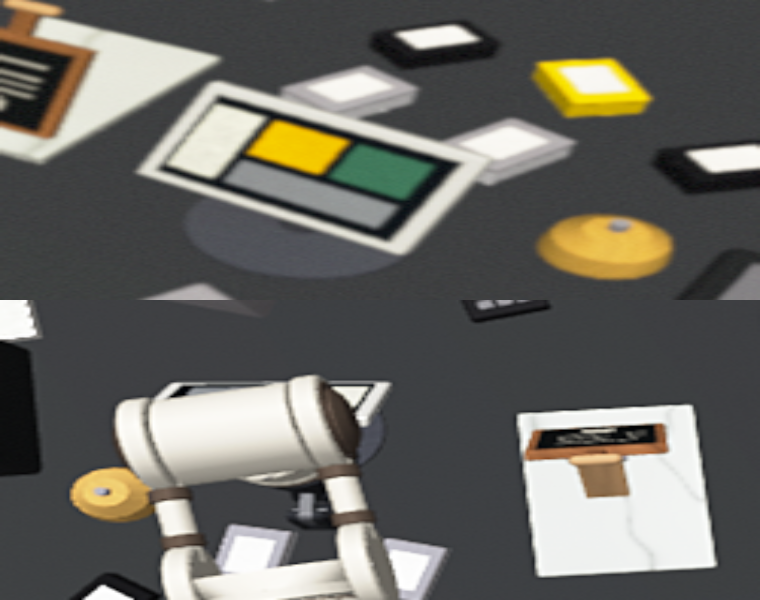

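The tablet is square to the counter (its lower edge is level in the top view) and leans about 0.5. The tins are unmoved, so tin2 is first.

Run:
```python
from h import *
go([.389,.230,.10],down(1.29))
```

```text
turn/0.1 [ -0.0587  -0.0424 -12.8906]  shift/0.03 [ 3.5799 -1.2564  7.6457]
```

Request:
send_rows([
  {"dx":0,"dy":0,"dz":0,"ax":0,"ay":0,"az":-1},
  {"dx":0,"dy":0,"dz":0,"ax":0,"ay":0,"az":-1},
  {"dx":0,"dy":0,"dz":0,"ax":0,"ay":0,"az":-1},
  {"dx":0,"dy":0,"dz":0,"ax":0,"ay":0,"az":-1},
  {"dx":0,"dy":0,"dz":0,"ax":0,"ay":0,"az":-1},
  {"dx":0,"dy":0,"dz":0,"ax":0,"ay":0,"az":-1},
  {"dx":0,"dy":0,"dz":0,"ax":0,"ay":0,"az":-1},
  {"dx":0,"dy":0,"dz":0,"ax":0,"ay":0,"az":-1},
  {"dx":0,"dy":0,"dz":0,"ax":0,"ay":0,"az":-1},
  {"dx":0,"dy":0,"dz":0,"ax":0,"ay":0,"az":-1},
], gripper=-1)

```text
time_s: 31.2
tcp_pos: [0.5024, 0.2379, 0.3295]
tool_rot: [0.278, 0.961, -0.001, -0.003]
wrist_force: [-0.3, 0.4, -0.7]
width: 0.0853
gripper_force: 0.0
```

Request:
send_rows([
  {"dx":0,"dy":0,"dz":0,"ax":0,"ay":0,"az":-0.96},
  {"dx":0,"dy":0,"dz":0,"ax":0,"ay":0,"az":-0.96},
  {"dx":0,"dy":0,"dz":0,"ax":0,"ay":0,"az":-0.96},
  {"dx":0.6,"dy":-0.21,"dz":1,"ax":0,"ay":0,"az":0},
  {"dx":0.6,"dy":-0.21,"dz":1,"ax":0,"ay":0,"az":0},
  {"dx":0.6,"dy":-0.21,"dz":1,"ax":0,"ay":0,"az":0},
  {"dx":0.6,"dy":-0.21,"dz":1,"ax":0,"ay":0,"az":0},
  {"dx":0.6,"dy":-0.21,"dz":1,"ax":0,"ay":0,"az":0},
  {"dx":0.6,"dy":-0.21,"dz":1,"ax":0,"ay":0,"az":0},
  {"dx":0,"dy":0,"dz":0.5,"ax":0,"ay":0,"az":0},
])

```text
time_s: 32.2
tcp_pos: [0.383, 0.2306, 0.1321]
tool_rot: [0.139, 0.99, -0.002, -0.006]
wrist_force: [0.6, -0.2, 0.2]
width: 0.0853
gripper_force: 0.0
```

Run:
```python
from h import *
go([.389,.230,.032],down(1.29));print(bot.get_obs()["tcp_pos"])
# label of tin2 in scene cam
im=bot.get_image("scene");hs=cv2.cvtColor(im,cv2.COLOR_RGB2HSV);m=((hs[...,2]>215)&(hs[...,1]<25)).astype(np.uint8)*255
for c in cv2.findContours(m,cv2.RETR_EXTERNAL,cv2.CHAIN_APPROX_NONE)[0]:
    if 60<cv2.contourArea(c)<700: print(c[:,0].mean(0),cv2.contourArea(c),cast("scene",c[:,0].mean(0),.034)[0])
```

```text
turn/0.1 [-0.0492 -0.113   0.0229]  shift/0.03 [-0.1969  0.0366  3.3382]
[0.383  0.2306 0.1321]
[480.0923 475.7846] 174.5 [0.7487 0.5965 0.034 ]
[539.7412 424.9765] 86.5 [0.5697 0.6409 0.034 ]
[522.7451 324.1373] 175.5 [0.3368 0.4938 0.034 ]
[315.3519 304.25  ] 410.0 [0.6204 0.0479 0.034 ]
[421.7333 286.1556] 169.5 [0.3876 0.2278 0.034 ]
[165.2462 285.9538] 108.5 [ 0.8344 -0.3145  0.034 ]
[485.6905 282.0476] 118.0 [0.2642 0.3532 0.034 ]
[288.4722 200.0833] 97.0 [ 0.3389 -0.3167  0.034 ]
[406.2394 199.3239] 202.5 [ 0.0934 -0.0209  0.034 ]
[438.1569 188.0784] 74.5 [-0.0245  0.0269  0.034 ]
[635.0714 166.6429] 61.0 [-0.5581  0.4874  0.034 ]
[616. 160.] 82.0 [-0.5594  0.423   0.034 ]
[464.1905 163.0238] 78.0 [-0.21    0.0196  0.034 ]
[441.6082 159.2371] 587.5 [-0.1812 -0.0548  0.034 ]
[419.225 153.5  ] 72.0 [-0.163  -0.1373  0.034 ]
[519.9293 125.7778] 430.5 [-0.5722  0.058   0.034 ]
[491.8478 117.087 ] 104.0 [-0.5669 -0.0582  0.034 ]
[482.1892 113.2162] 66.5 [-0.5714 -0.103   0.034 ]
[462.75   104.5156] 204.0 [-0.5879 -0.2005  0.034 ]
[520.2812  29.7708] 446.0 [-1.4981 -0.3764  0.034 ]
```

Request:
send_rows([
  {"dx":-0.17,"dy":0,"dz":0.8,"ax":0,"ay":-0.1,"az":0},
  {"dx":0,"dy":0,"dz":0.8,"ax":0,"ay":0,"az":0},
  {"dx":0,"dy":0,"dz":0.8,"ax":0,"ay":0,"az":0},
  {"dx":0,"dy":0,"dz":0.5,"ax":0,"ay":0,"az":0},
  {"dx":0,"dy":0,"dz":0.25,"ax":0,"ay":0,"az":0},
  {"dx":0,"dy":0,"dz":0,"ax":0,"ay":0,"az":0},
])

```text
time_s: 32.85
tcp_pos: [0.3921, 0.2288, 0.0407]
tool_rot: [0.14, 0.99, -0.002, 0.001]
wrist_force: [-0.7, -0.5, 0.1]
width: 0.0856
gripper_force: 0.0
```

Request:
send_rows([
  {"dx":0,"dy":0,"dz":0,"ax":0,"ay":0,"az":0},
  {"dx":0,"dy":0,"dz":0,"ax":0,"ay":0,"az":0},
  {"dx":0,"dy":0,"dz":0,"ax":0,"ay":0,"az":0},
  {"dx":0,"dy":0,"dz":0,"ax":0,"ay":0,"az":0},
  {"dx":0,"dy":0,"dz":0,"ax":0,"ay":0,"az":0},
], gripper=0.3)

```text
time_s: 33.35
tcp_pos: [0.3936, 0.2289, 0.0428]
tool_rot: [0.14, 0.99, -0.001, 0.003]
wrist_force: [-2.3, 0.1, 7.2]
width: 0.0533
gripper_force: 62.0
```

Request:
send_rows([
  {"dx":0,"dy":0,"dz":-0.5,"ax":0,"ay":0,"az":0},
  {"dx":0,"dy":0,"dz":-1,"ax":0,"ay":0,"az":0},
  {"dx":0,"dy":0,"dz":-1,"ax":0,"ay":0,"az":0},
  {"dx":0,"dy":0,"dz":-1,"ax":0,"ay":0,"az":0},
  {"dx":0,"dy":0,"dz":-1,"ax":0,"ay":0,"az":0},
  {"dx":0,"dy":0,"dz":-1,"ax":0,"ay":0,"az":0},
  {"dx":0,"dy":0,"dz":-1,"ax":0,"ay":0,"az":0},
  {"dx":0,"dy":0,"dz":-1,"ax":0,"ay":0,"az":0},
  {"dx":0,"dy":0,"dz":0,"ax":0,"ay":0,"az":-0.85},
  {"dx":0,"dy":0,"dz":0,"ax":0,"ay":0,"az":-0.85},
])

```text
time_s: 34.35
tcp_pos: [0.3921, 0.2293, 0.268]
tool_rot: [0.054, 0.999, -0.001, 0.004]
wrist_force: [-0.2, -0.1, -0.9]
width: 0.0536
gripper_force: 63.8
```

Run:
```python
from h import *
s=bot.get_obs();print(s["width"],s["tcp_pos"]);go([.538,-.242,.26],down(1.459))
```

```text
0.05359543986737394 [0.3921 0.2293 0.268 ]
turn/0.1 [-0.0148  0.0757  0.0446]  shift/0.03 [ -6.5855 -15.0704   0.2669]
```

Request:
send_rows([
  {"dx":-0.41,"dy":-0.94,"dz":0,"ax":0,"ay":0,"az":0},
  {"dx":-0.41,"dy":-0.94,"dz":0,"ax":0,"ay":0,"az":0},
  {"dx":-0.41,"dy":-0.94,"dz":0,"ax":0,"ay":0,"az":0},
  {"dx":-0.41,"dy":-0.94,"dz":0,"ax":0,"ay":0,"az":0},
  {"dx":-0.41,"dy":-0.94,"dz":0,"ax":0,"ay":0,"az":0},
  {"dx":-0.41,"dy":-0.94,"dz":0,"ax":0,"ay":0,"az":0},
  {"dx":-0.41,"dy":-0.94,"dz":0,"ax":0,"ay":0,"az":0},
  {"dx":-0.41,"dy":-0.94,"dz":0,"ax":0,"ay":0,"az":0},
  {"dx":-0.41,"dy":-0.94,"dz":0,"ax":0,"ay":0,"az":0},
  {"dx":-0.41,"dy":-0.94,"dz":0,"ax":0,"ay":0,"az":0},
])

```text
time_s: 35.35
tcp_pos: [0.4827, -0.066, 0.2679]
tool_rot: [0.055, 0.998, -0.002, 0.002]
wrist_force: [0.0, 0.1, -0.8]
width: 0.0536
gripper_force: 63.8
```

Request:
send_rows([
  {"dx":-0.41,"dy":-0.94,"dz":0,"ax":0,"ay":0,"az":0},
  {"dx":-0.41,"dy":-0.94,"dz":0,"ax":0,"ay":0,"az":0},
  {"dx":-0.41,"dy":-0.94,"dz":0,"ax":0,"ay":0,"az":0},
  {"dx":-0.41,"dy":-0.94,"dz":0,"ax":0,"ay":0,"az":0},
  {"dx":-0.41,"dy":-0.94,"dz":0.4,"ax":0,"ay":0,"az":0},
  {"dx":-0.41,"dy":-0.94,"dz":0.8,"ax":0,"ay":0,"az":0},
  {"dx":0,"dy":0,"dz":1,"ax":0,"ay":0,"az":0},
  {"dx":0,"dy":0,"dz":1,"ax":0,"ay":0,"az":0},
  {"dx":0,"dy":0,"dz":1,"ax":0,"ay":0,"az":0},
  {"dx":0,"dy":0,"dz":1,"ax":0,"ay":0,"az":0},
])

```text
time_s: 36.35
tcp_pos: [0.5378, -0.2416, 0.1115]
tool_rot: [0.055, 0.998, -0.002, 0.002]
wrist_force: [-0.1, -0.5, -1.6]
width: 0.0534
gripper_force: 63.8
```

Run:
```python
from h import *
s=bot.get_obs();print(s["width"],s["tcp_pos"]);go([.538,-.242,.054],down(1.459))
```

```text
0.05343873637238677 [ 0.5378 -0.2416  0.1115]
turn/0.1 [-0.031   0.048   0.0076]  shift/0.03 [-0.0073 -0.0113  1.9165]
```

Request:
send_rows([
  {"dx":0,"dy":0,"dz":0.8,"ax":0,"ay":0,"az":0},
  {"dx":0,"dy":0,"dz":0.6,"ax":0,"ay":0,"az":0},
  {"dx":0,"dy":0,"dz":0.3,"ax":0,"ay":0,"az":0},
  {"dx":0,"dy":0,"dz":0.1,"ax":0,"ay":0,"az":0},
  {"dx":0,"dy":0,"dz":0,"ax":0,"ay":0,"az":0},
  {"dx":0,"dy":0,"dz":0,"ax":0,"ay":0,"az":0},
])

```text
time_s: 36.95
tcp_pos: [0.5389, -0.2423, 0.0596]
tool_rot: [0.055, 0.998, -0.002, 0.003]
wrist_force: [0.6, 0.0, -0.7]
width: 0.0533
gripper_force: 63.8
```

Request:
send_rows([
  {"dx":0,"dy":0,"dz":0.1,"ax":0,"ay":0,"az":0},
  {"dx":0,"dy":0,"dz":0,"ax":0,"ay":0,"az":0},
  {"dx":0,"dy":0,"dz":0,"ax":0,"ay":0,"az":0},
])

```text
time_s: 37.25
tcp_pos: [0.5381, -0.2418, 0.0554]
tool_rot: [0.055, 0.998, -0.002, 0.002]
wrist_force: [-0.1, -0.4, -2.4]
width: 0.0537
gripper_force: 63.8
```

Request:
send_rows([
  {"dx":0,"dy":0,"dz":0.1,"ax":0,"ay":0,"az":0},
  {"dx":0,"dy":0,"dz":0,"ax":0,"ay":0,"az":0},
  {"dx":0,"dy":0,"dz":0,"ax":0,"ay":0,"az":0},
])

```text
time_s: 37.55
tcp_pos: [0.5379, -0.2416, 0.052]
tool_rot: [0.055, 0.998, -0.001, 0.002]
wrist_force: [-0.3, 0.0, -1.5]
width: 0.0537
gripper_force: 63.8
```

Request:
send_rows([
  {"dx":0,"dy":0,"dz":0.07,"ax":0,"ay":0,"az":0},
  {"dx":0,"dy":0,"dz":0,"ax":0,"ay":0,"az":0},
  {"dx":0,"dy":0,"dz":0,"ax":0,"ay":0,"az":0},
])

```text
time_s: 37.85
tcp_pos: [0.5383, -0.242, 0.0509]
tool_rot: [0.055, 0.998, -0.002, 0.002]
wrist_force: [-2.6, 0.8, 5.7]
width: 0.0538
gripper_force: 64.6
```

Request:
send_rows([
  {"dx":0,"dy":0,"dz":0,"ax":0,"ay":0,"az":0},
  {"dx":0,"dy":0,"dz":0,"ax":0,"ay":0,"az":0},
  {"dx":0,"dy":0,"dz":0,"ax":0,"ay":0,"az":0},
  {"dx":0,"dy":0,"dz":0,"ax":0,"ay":0,"az":0},
  {"dx":0,"dy":0,"dz":-0.5,"ax":0,"ay":0,"az":0},
  {"dx":0,"dy":0,"dz":-1,"ax":0,"ay":0,"az":0},
  {"dx":0,"dy":0,"dz":-1,"ax":0,"ay":0,"az":0},
  {"dx":0,"dy":0,"dz":-1,"ax":0,"ay":0,"az":0},
  {"dx":0,"dy":0,"dz":0,"ax":0,"ay":0,"az":1},
  {"dx":0,"dy":0,"dz":0,"ax":0,"ay":0,"az":1},
], gripper=-0.9)

```text
time_s: 38.85
tcp_pos: [0.5387, -0.2421, 0.1581]
tool_rot: [0.157, 0.988, -0.002, 0.004]
wrist_force: [-0.5, 0.1, 0.1]
width: 0.0812
gripper_force: 0.0
```

```bash
python3 tins.py
python3 - <<'E'
from h import *
go([.340,-.315,.10],down(1.257))
E
```

```text
tin px [434. 311.] xy [ 0.3404 -0.3117] size 0.083 0.062 yaw -0.314
tin px [184. 287.] xy [0.4095 0.3619] size 0.082 0.063 yaw -0.212
turn/0.1 [-0.0275  0.0728 -0.0467]  shift/0.03 [ 5.532  -4.36    1.9059]
```

Request:
send_rows([
  {"dx":0.92,"dy":-0.73,"dz":0,"ax":0,"ay":0.07,"az":0},
  {"dx":0.92,"dy":-0.73,"dz":0,"ax":0,"ay":0,"az":0},
  {"dx":0.92,"dy":-0.73,"dz":0,"ax":0,"ay":0,"az":0},
  {"dx":0.92,"dy":-0.73,"dz":0,"ax":0,"ay":0,"az":0},
  {"dx":0.92,"dy":-0.73,"dz":0,"ax":0,"ay":0,"az":0},
  {"dx":0.92,"dy":-0.73,"dz":0.6,"ax":0,"ay":0,"az":0},
  {"dx":0,"dy":0,"dz":0.8,"ax":0,"ay":0,"az":0},
  {"dx":0,"dy":0,"dz":0.6,"ax":0,"ay":0,"az":0},
  {"dx":0,"dy":0,"dz":0,"ax":0,"ay":0,"az":0},
  {"dx":0,"dy":0,"dz":0,"ax":0,"ay":0,"az":0},
], gripper=-1)

```text
time_s: 39.9
tcp_pos: [0.3398, -0.3161, 0.0963]
tool_rot: [0.154, 0.988, -0.001, -0.001]
wrist_force: [-0.6, 0.4, 0.2]
width: 0.0855
gripper_force: 0.0
```

Run:
```python
from h import *
go([.340,-.315,.04],down(1.257)); print(bot.get_obs()["joint_positions"])
```

```text
turn/0.1 [-0.022  -0.0206  0.0411]  shift/0.03 [0.0067 0.0373 1.8761]
[-1.0086  0.0553  2.0334 -0.0035  1.053  -2.268 ]
```

Request:
send_rows([
  {"dx":0,"dy":0.04,"dz":0.7,"ax":0,"ay":0,"az":0},
  {"dx":0,"dy":0,"dz":0.7,"ax":0,"ay":0,"az":0},
  {"dx":0,"dy":0,"dz":0.4,"ax":0,"ay":0,"az":0},
  {"dx":0,"dy":0,"dz":0,"ax":0,"ay":0,"az":0},
  {"dx":0,"dy":0,"dz":0,"ax":0,"ay":0,"az":0},
])

```text
time_s: 40.4
tcp_pos: [0.3404, -0.3155, 0.0425]
tool_rot: [0.155, 0.988, -0.001, -0.001]
wrist_force: [0.3, -0.4, -0.2]
width: 0.0853
gripper_force: 0.0
```

Request:
send_rows([
  {"dx":0,"dy":0,"dz":0,"ax":0,"ay":0,"az":0},
  {"dx":0,"dy":0,"dz":0,"ax":0,"ay":0,"az":0},
  {"dx":0,"dy":0,"dz":0,"ax":0,"ay":0,"az":0},
  {"dx":0,"dy":0,"dz":0,"ax":0,"ay":0,"az":0},
  {"dx":0,"dy":0,"dz":0,"ax":0,"ay":0,"az":0},
], gripper=0.3)

```text
time_s: 40.9
tcp_pos: [0.3405, -0.3157, 0.0431]
tool_rot: [0.155, 0.988, -0.001, -0.001]
wrist_force: [-1.3, 1.6, 8.4]
width: 0.0535
gripper_force: 61.6
```

Request:
send_rows([
  {"dx":0,"dy":0,"dz":-0.5,"ax":0,"ay":0,"az":0},
  {"dx":0,"dy":0,"dz":-1,"ax":0,"ay":0,"az":0},
  {"dx":0,"dy":0,"dz":-1,"ax":0,"ay":0,"az":0},
  {"dx":0,"dy":0,"dz":-1,"ax":0,"ay":0,"az":0},
  {"dx":0,"dy":0,"dz":0,"ax":0,"ay":0,"az":-1},
  {"dx":0,"dy":0,"dz":0,"ax":0,"ay":0,"az":-1},
  {"dx":0,"dy":0,"dz":0,"ax":0,"ay":0,"az":0},
])

```text
time_s: 41.6
tcp_pos: [0.3402, -0.3148, 0.147]
tool_rot: [0.055, 0.998, -0.001, -0.001]
wrist_force: [0.3, -0.4, -0.9]
width: 0.0533
gripper_force: 63.6
```

Run:
```python
from h import *
s=bot.get_obs();print(s["width"],s["tcp_pos"]);go([.5224,-.328,.15],down(1.459))
```

```text
0.05333582281549354 [ 0.3402 -0.3148  0.147 ]
turn/0.1 [-0.0203 -0.0226  0.0133]  shift/0.03 [-6.0858  0.2402 -0.1015]
```

Request:
send_rows([
  {"dx":-0.87,"dy":0.03,"dz":0,"ax":0,"ay":0,"az":0},
  {"dx":-0.87,"dy":0.03,"dz":0,"ax":0,"ay":0,"az":0},
  {"dx":-0.87,"dy":0.03,"dz":0,"ax":0,"ay":0,"az":0},
  {"dx":-0.87,"dy":0.03,"dz":0,"ax":0,"ay":0,"az":0},
  {"dx":-0.87,"dy":0.03,"dz":0,"ax":0,"ay":0,"az":0},
  {"dx":-0.87,"dy":0.03,"dz":0,"ax":0,"ay":0,"az":0},
  {"dx":-0.87,"dy":0.03,"dz":0,"ax":0,"ay":0,"az":0},
  {"dx":0,"dy":0,"dz":0.9,"ax":0,"ay":0,"az":0},
  {"dx":0,"dy":0,"dz":0.9,"ax":0,"ay":0,"az":0},
  {"dx":0,"dy":0,"dz":0.6,"ax":0,"ay":0,"az":0},
])

```text
time_s: 42.6
tcp_pos: [0.5213, -0.3277, 0.0714]
tool_rot: [0.057, 0.998, 0.0, -0.003]
wrist_force: [0.1, 0.8, -1.9]
width: 0.0532
gripper_force: 63.6
```

Request:
send_rows([
  {"dx":0,"dy":0,"dz":0.3,"ax":0,"ay":0,"az":0},
  {"dx":0,"dy":0,"dz":0.2,"ax":0,"ay":0,"az":0},
  {"dx":0,"dy":0,"dz":0.1,"ax":0,"ay":0,"az":0},
  {"dx":0,"dy":0,"dz":0,"ax":0,"ay":0,"az":0},
  {"dx":0,"dy":0,"dz":0,"ax":0,"ay":0,"az":0},
])

```text
time_s: 43.1
tcp_pos: [0.5227, -0.3293, 0.0571]
tool_rot: [0.056, 0.998, -0.001, -0.001]
wrist_force: [0.1, 0.2, -0.9]
width: 0.0536
gripper_force: 63.6
```

Request:
send_rows([
  {"dx":0,"dy":0,"dz":0.1,"ax":0,"ay":0,"az":0},
  {"dx":0,"dy":0,"dz":0.06,"ax":0,"ay":0,"az":0},
  {"dx":0,"dy":0,"dz":0.03,"ax":0,"ay":0,"az":0},
  {"dx":0,"dy":0,"dz":0,"ax":0,"ay":0,"az":0},
  {"dx":0,"dy":0,"dz":0,"ax":0,"ay":0,"az":0},
])

```text
time_s: 43.6
tcp_pos: [0.5223, -0.3289, 0.0512]
tool_rot: [0.055, 0.998, -0.001, -0.001]
wrist_force: [-2.6, 2.9, 5.5]
width: 0.0532
gripper_force: 64.5
```

Request:
send_rows([
  {"dx":0,"dy":0,"dz":0.03,"ax":0,"ay":0,"az":0},
  {"dx":0,"dy":0,"dz":0,"ax":0,"ay":0,"az":0},
  {"dx":0,"dy":0,"dz":0,"ax":0,"ay":0,"az":0},
])

```text
time_s: 43.9
tcp_pos: [0.5223, -0.329, 0.0511]
tool_rot: [0.055, 0.998, -0.001, -0.001]
wrist_force: [-5.5, 4.3, 10.4]
width: 0.0535
gripper_force: 65.1
```

Tin3 is seated. I'll release it, rise, and go for tin1 over the board at height.

Request:
send_rows([
  {"dx":0,"dy":0,"dz":0,"ax":0,"ay":0,"az":0},
  {"dx":0,"dy":0,"dz":0,"ax":0,"ay":0,"az":0},
  {"dx":0,"dy":0,"dz":0,"ax":0,"ay":0,"az":0},
  {"dx":0,"dy":0,"dz":-0.5,"ax":0,"ay":0,"az":0},
  {"dx":0,"dy":0,"dz":-1,"ax":0,"ay":0,"az":0},
  {"dx":0,"dy":0,"dz":-1,"ax":0,"ay":0,"az":0},
  {"dx":0,"dy":0,"dz":-1,"ax":0,"ay":0,"az":0},
  {"dx":0,"dy":0,"dz":-1,"ax":0,"ay":0,"az":0},
  {"dx":0,"dy":0,"dz":-1,"ax":0,"ay":0,"az":0},
  {"dx":0,"dy":0,"dz":-1,"ax":0,"ay":0,"az":0},
], gripper=-0.5)

```text
time_s: 44.9
tcp_pos: [0.5227, -0.3285, 0.2469]
tool_rot: [0.055, 0.998, -0.001, -0.001]
wrist_force: [-0.4, 0.2, -0.1]
width: 0.0644
gripper_force: 0.0
```

```bash
python3 tins.py
python3 - <<'E'
from h import *
go([.41,.364,.25],down(1.36))
E
```

```text
tin px [183. 287.] xy [0.4096 0.3623] size 0.082 0.063 yaw -0.2
turn/0.1 [-0.0765  0.0643  1.0014]  shift/0.03 [ 8.5808 21.8313  0.112 ]
```

Request:
send_rows([
  {"dx":0,"dy":0,"dz":-0.3,"ax":0,"ay":0,"az":1},
  {"dx":0.39,"dy":0.99,"dz":0,"ax":0,"ay":0,"az":0},
  {"dx":0.39,"dy":0.99,"dz":0,"ax":0,"ay":0,"az":0},
  {"dx":0.39,"dy":0.99,"dz":0,"ax":0,"ay":0,"az":0},
  {"dx":0.39,"dy":0.99,"dz":0,"ax":0,"ay":0,"az":0},
  {"dx":0.39,"dy":0.99,"dz":0,"ax":0,"ay":0,"az":0},
  {"dx":0.39,"dy":0.99,"dz":0,"ax":0,"ay":0,"az":0},
  {"dx":0.39,"dy":0.99,"dz":0,"ax":0,"ay":0,"az":0},
  {"dx":0.39,"dy":0.99,"dz":0,"ax":0,"ay":0,"az":0},
  {"dx":0.39,"dy":0.99,"dz":0,"ax":0,"ay":0,"az":0},
], gripper=-1)

```text
time_s: 45.95
tcp_pos: [0.4754, -0.0439, 0.2542]
tool_rot: [0.105, 0.994, -0.001, -0.001]
wrist_force: [-0.3, 0.6, -0.2]
width: 0.0852
gripper_force: 0.0
```

Request:
send_rows([
  {"dx":0.39,"dy":0.99,"dz":0,"ax":0,"ay":0,"az":0},
  {"dx":0.39,"dy":0.99,"dz":0,"ax":0,"ay":0,"az":0},
  {"dx":0.39,"dy":0.99,"dz":0,"ax":0,"ay":0,"az":0},
  {"dx":0.39,"dy":0.99,"dz":0,"ax":0,"ay":0,"az":0},
  {"dx":0.39,"dy":0.99,"dz":0,"ax":0,"ay":0,"az":0},
  {"dx":0.39,"dy":0.99,"dz":0,"ax":0,"ay":0,"az":0},
  {"dx":0.39,"dy":0.99,"dz":0,"ax":0,"ay":0,"az":0},
  {"dx":0.39,"dy":0.99,"dz":0,"ax":0,"ay":0,"az":0},
  {"dx":0.39,"dy":0.99,"dz":0,"ax":0,"ay":0,"az":0},
  {"dx":0.39,"dy":0.99,"dz":0,"ax":0,"ay":0,"az":0},
])

```text
time_s: 46.95
tcp_pos: [0.4231, 0.2711, 0.254]
tool_rot: [0.105, 0.994, -0.0, -0.001]
wrist_force: [-0.3, 0.6, 0.2]
width: 0.0856
gripper_force: 0.0
```

Request:
send_rows([
  {"dx":0.39,"dy":0.99,"dz":0,"ax":0,"ay":0,"az":0},
  {"dx":0.39,"dy":0.99,"dz":0.5,"ax":0,"ay":0,"az":0},
  {"dx":0.39,"dy":0.99,"dz":0.9,"ax":0,"ay":0,"az":0},
  {"dx":0,"dy":0,"dz":1,"ax":0,"ay":0,"az":0},
  {"dx":0,"dy":0,"dz":1,"ax":0,"ay":0,"az":0},
  {"dx":0,"dy":0,"dz":1,"ax":0,"ay":0,"az":0},
  {"dx":0,"dy":0,"dz":0.8,"ax":0,"ay":0,"az":0},
  {"dx":0,"dy":0,"dz":0,"ax":0,"ay":0,"az":0},
  {"dx":0,"dy":0,"dz":0,"ax":0,"ay":0,"az":0},
])

```text
time_s: 47.85
tcp_pos: [0.4076, 0.3642, 0.0979]
tool_rot: [0.105, 0.994, -0.001, -0.001]
wrist_force: [0.2, 0.1, 0.4]
width: 0.0853
gripper_force: 0.0
```

Run:
```python
from h import *
go([.41,.364,.0425],down(1.36)); print(bot.get_obs()["tcp_pos"])
```

```text
turn/0.1 [-0.0124 -0.0207 -0.0004]  shift/0.03 [-0.0796  0.0089  1.8477]
[0.4076 0.3642 0.0979]
```

Request:
send_rows([
  {"dx":-0.08,"dy":0,"dz":0.7,"ax":0,"ay":0,"az":0},
  {"dx":0,"dy":0,"dz":0.7,"ax":0,"ay":0,"az":0},
  {"dx":0,"dy":0,"dz":0.45,"ax":0,"ay":0,"az":0},
  {"dx":0,"dy":0,"dz":0,"ax":0,"ay":0,"az":0},
  {"dx":0,"dy":0,"dz":0,"ax":0,"ay":0,"az":0},
])

```text
time_s: 48.35
tcp_pos: [0.4103, 0.3639, 0.0427]
tool_rot: [0.105, 0.994, -0.0, -0.001]
wrist_force: [-0.2, -0.3, 0.4]
width: 0.0855
gripper_force: 0.0
```

Request:
send_rows([
  {"dx":0,"dy":0,"dz":0,"ax":0,"ay":0,"az":0},
  {"dx":0,"dy":0,"dz":0,"ax":0,"ay":0,"az":0},
  {"dx":0,"dy":0,"dz":0,"ax":0,"ay":0,"az":0},
  {"dx":0,"dy":0,"dz":0,"ax":0,"ay":0,"az":0},
  {"dx":0,"dy":0,"dz":0,"ax":0,"ay":0,"az":0},
], gripper=0.3)

```text
time_s: 48.85
tcp_pos: [0.4105, 0.3641, 0.0433]
tool_rot: [0.105, 0.994, -0.0, -0.0]
wrist_force: [-1.5, -0.9, 6.9]
width: 0.0534
gripper_force: 61.8
```

Request:
send_rows([
  {"dx":0,"dy":0,"dz":-0.5,"ax":0,"ay":0,"az":0},
  {"dx":0,"dy":0,"dz":-1,"ax":0,"ay":0,"az":0},
  {"dx":0,"dy":0,"dz":-1,"ax":0,"ay":0,"az":0},
  {"dx":0,"dy":0,"dz":-1,"ax":0,"ay":0,"az":0},
  {"dx":0,"dy":0,"dz":-1,"ax":0,"ay":0,"az":0},
  {"dx":0,"dy":0,"dz":-1,"ax":0,"ay":0,"az":0},
  {"dx":0,"dy":0,"dz":-1,"ax":0,"ay":0,"az":0},
  {"dx":0,"dy":0,"dz":-1,"ax":0,"ay":0,"az":0},
  {"dx":0,"dy":0,"dz":0,"ax":0,"ay":0,"az":-1},
])

```text
time_s: 49.75
tcp_pos: [0.412, 0.3649, 0.2728]
tool_rot: [0.054, 0.999, 0.002, 0.003]
wrist_force: [0.2, -0.0, -2.4]
width: 0.0537
gripper_force: 63.9
```

Run:
```python
from h import *
s=bot.get_obs();print(s["width"],s["tcp_pos"]);go([.50,-.2,.27],down(1.459));go([.633,-.2526,.27],down(1.459))
```

```text
0.05372600017933904 [0.412  0.3649 0.2728]
turn/0.1 [0.043  0.0536 0.0307]  shift/0.03 [ -5.0152 -18.3847   0.0938]
turn/0.1 [0.043  0.0536 0.0307]  shift/0.03 [ -9.6165 -19.6325   0.0938]
```

Request:
send_rows([
  {"dx":-0.12,"dy":-0.98,"dz":0,"ax":0,"ay":0,"az":0},
  {"dx":-0.12,"dy":-0.98,"dz":0,"ax":0,"ay":0,"az":0},
  {"dx":-0.12,"dy":-0.98,"dz":0,"ax":0,"ay":0,"az":0},
  {"dx":-0.12,"dy":-0.98,"dz":0,"ax":0,"ay":0,"az":0},
  {"dx":-0.12,"dy":-0.98,"dz":0,"ax":0,"ay":0,"az":0},
  {"dx":-0.12,"dy":-0.98,"dz":0,"ax":0,"ay":0,"az":0},
  {"dx":-0.12,"dy":-0.98,"dz":0,"ax":0,"ay":0,"az":0},
  {"dx":-0.12,"dy":-0.98,"dz":0,"ax":0,"ay":0,"az":0},
  {"dx":-0.12,"dy":-0.98,"dz":0,"ax":0,"ay":0,"az":0},
  {"dx":-0.12,"dy":-0.98,"dz":0,"ax":0,"ay":0,"az":0},
])

```text
time_s: 50.75
tcp_pos: [0.4128, 0.0665, 0.2674]
tool_rot: [0.055, 0.998, -0.001, -0.001]
wrist_force: [0.3, 0.8, -2.3]
width: 0.0533
gripper_force: 64.0
```

Request:
send_rows([
  {"dx":-0.12,"dy":-0.98,"dz":0,"ax":0,"ay":0,"az":0},
  {"dx":-0.12,"dy":-0.98,"dz":0,"ax":0,"ay":0,"az":0},
  {"dx":-0.12,"dy":-0.98,"dz":0,"ax":0,"ay":0,"az":0},
  {"dx":-0.12,"dy":-0.98,"dz":0,"ax":0,"ay":0,"az":0},
  {"dx":-0.12,"dy":-0.98,"dz":0,"ax":0,"ay":0,"az":0},
  {"dx":-0.12,"dy":-0.98,"dz":0,"ax":0,"ay":0,"az":0},
  {"dx":-0.12,"dy":-0.98,"dz":0,"ax":0,"ay":0,"az":0},
  {"dx":-0.12,"dy":-0.98,"dz":0,"ax":0,"ay":0,"az":0},
  {"dx":-0.12,"dy":-0.98,"dz":0,"ax":0,"ay":0,"az":0},
  {"dx":-0.12,"dy":-0.98,"dz":0,"ax":0,"ay":0,"az":0},
])

```text
time_s: 51.75
tcp_pos: [0.4162, -0.2296, 0.2678]
tool_rot: [0.055, 0.998, -0.001, -0.001]
wrist_force: [0.1, 0.0, -1.8]
width: 0.0532
gripper_force: 64.0
```

Request:
send_rows([
  {"dx":-0.9,"dy":0,"dz":0,"ax":0,"ay":0,"az":0},
  {"dx":-0.9,"dy":0,"dz":0,"ax":0,"ay":0,"az":0},
  {"dx":-0.9,"dy":0,"dz":0,"ax":0,"ay":0,"az":0},
  {"dx":-0.9,"dy":0,"dz":0,"ax":0,"ay":0,"az":0},
  {"dx":-0.9,"dy":0,"dz":0,"ax":0,"ay":0,"az":0},
  {"dx":-0.9,"dy":0,"dz":0.3,"ax":0,"ay":0,"az":0},
  {"dx":-0.9,"dy":0,"dz":0.9,"ax":0,"ay":0,"az":0},
  {"dx":-0.9,"dy":0,"dz":1,"ax":0,"ay":0,"az":0},
  {"dx":0,"dy":0,"dz":1,"ax":0,"ay":0,"az":0},
  {"dx":0,"dy":0,"dz":0,"ax":0,"ay":0,"az":0},
])

```text
time_s: 52.75
tcp_pos: [0.6282, -0.2505, 0.1647]
tool_rot: [0.055, 0.998, 0.002, -0.006]
wrist_force: [-1.1, 0.1, -2.5]
width: 0.0535
gripper_force: 64.0
```

Run:
```python
from h import *
s=bot.get_obs();print(s["width"],s["tcp_pos"],s["joint_positions"]);go([.6314,-.2526,.0515],down(1.459))
```

```text
0.05353001796475957 [ 0.6282 -0.2505  0.1647] [-0.5566  0.4919  1.3498 -0.0027  1.3131 -2.0164]
turn/0.1 [ 0.0338 -0.1303  0.0152]  shift/0.03 [-0.1133 -0.0572  3.7746]
```

Request:
send_rows([
  {"dx":-0.06,"dy":-0.06,"dz":0.9,"ax":0,"ay":0,"az":0},
  {"dx":0,"dy":0,"dz":0.9,"ax":0,"ay":0,"az":0},
  {"dx":0,"dy":0,"dz":0.9,"ax":0,"ay":0,"az":0},
  {"dx":0,"dy":0,"dz":0.6,"ax":0,"ay":0,"az":0},
  {"dx":0,"dy":0,"dz":0.2,"ax":0,"ay":0,"az":0},
  {"dx":0,"dy":0,"dz":0,"ax":0,"ay":0,"az":0},
  {"dx":0,"dy":0,"dz":0,"ax":0,"ay":0,"az":0},
])

```text
time_s: 53.45
tcp_pos: [0.6334, -0.2554, 0.0677]
tool_rot: [0.055, 0.998, -0.001, -0.0]
wrist_force: [-0.5, 0.0, -1.1]
width: 0.0532
gripper_force: 64.1
```

Request:
send_rows([
  {"dx":0,"dy":0,"dz":0.1,"ax":0,"ay":0,"az":0},
  {"dx":0,"dy":0,"dz":0,"ax":0,"ay":0,"az":0},
  {"dx":0,"dy":0,"dz":0,"ax":0,"ay":0,"az":0},
])

```text
time_s: 53.75
tcp_pos: [0.6326, -0.2548, 0.063]
tool_rot: [0.055, 0.998, -0.001, -0.001]
wrist_force: [0.4, 0.4, -1.5]
width: 0.0533
gripper_force: 64.1
```

Request:
send_rows([
  {"dx":0,"dy":0,"dz":0.2,"ax":0,"ay":0,"az":0},
  {"dx":0,"dy":0,"dz":0.1,"ax":0,"ay":0,"az":0},
  {"dx":0,"dy":0,"dz":0.07,"ax":0,"ay":0,"az":0},
  {"dx":0,"dy":0,"dz":0,"ax":0,"ay":0,"az":0},
  {"dx":0,"dy":0,"dz":0,"ax":0,"ay":0,"az":0},
])

```text
time_s: 54.25
tcp_pos: [0.6323, -0.2547, 0.0514]
tool_rot: [0.055, 0.998, -0.001, -0.001]
wrist_force: [-0.3, 1.1, 0.2]
width: 0.0533
gripper_force: 64.3
```

Request:
send_rows([
  {"dx":0,"dy":0,"dz":0.04,"ax":0,"ay":0,"az":0},
  {"dx":0,"dy":0,"dz":0,"ax":0,"ay":0,"az":0},
  {"dx":0,"dy":0,"dz":0,"ax":0,"ay":0,"az":0},
])

```text
time_s: 54.55
tcp_pos: [0.6324, -0.2548, 0.0514]
tool_rot: [0.055, 0.998, -0.001, -0.001]
wrist_force: [-3.6, 2.1, 5.7]
width: 0.0531
gripper_force: 65.1
```

Seated. I'll release it, rise and clear the view.

Request:
send_rows([
  {"dx":0,"dy":0,"dz":0,"ax":0,"ay":0,"az":0},
  {"dx":0,"dy":0,"dz":0,"ax":0,"ay":0,"az":0},
  {"dx":0,"dy":0,"dz":0,"ax":0,"ay":0,"az":0},
  {"dx":0,"dy":0,"dz":-0.5,"ax":0,"ay":0,"az":0},
  {"dx":0,"dy":0,"dz":-1,"ax":0,"ay":0,"az":0},
  {"dx":0,"dy":0,"dz":-1,"ax":0,"ay":0,"az":0},
  {"dx":0,"dy":0,"dz":-1,"ax":0,"ay":0,"az":0},
  {"dx":0,"dy":0,"dz":-1,"ax":0,"ay":0,"az":0},
  {"dx":0,"dy":0,"dz":-1,"ax":0,"ay":0,"az":0},
  {"dx":0,"dy":0,"dz":-1,"ax":0,"ay":0,"az":0},
], gripper=-0.5)

```text
time_s: 55.55
tcp_pos: [0.6329, -0.2545, 0.248]
tool_rot: [0.055, 0.998, -0.001, -0.001]
wrist_force: [0.1, 1.0, -1.0]
width: 0.0638
gripper_force: 0.0
```

Request:
send_rows([
  {"dx":1,"dy":0,"dz":-0.3,"ax":0,"ay":0,"az":0},
  {"dx":1,"dy":0,"dz":0,"ax":0,"ay":0,"az":0},
  {"dx":1,"dy":0,"dz":0,"ax":0,"ay":0,"az":0},
  {"dx":1,"dy":0,"dz":0,"ax":0,"ay":0,"az":0},
  {"dx":1,"dy":0,"dz":0,"ax":0,"ay":0,"az":0},
  {"dx":1,"dy":0,"dz":0,"ax":0,"ay":0,"az":0},
  {"dx":1,"dy":0,"dz":0,"ax":0,"ay":0,"az":0},
  {"dx":1,"dy":0,"dz":0,"ax":0,"ay":0,"az":0},
  {"dx":0,"dy":0,"dz":0,"ax":0,"ay":0,"az":0},
  {"dx":0,"dy":0,"dz":0,"ax":0,"ay":0,"az":0},
])

```text
time_s: 56.55
tcp_pos: [0.3946, -0.2283, 0.2561]
tool_rot: [0.056, 0.998, -0.001, -0.0]
wrist_force: [0.5, 0.4, -0.0]
width: 0.0639
gripper_force: 0.0
```

```bash
python3 tins.py
python3 - <<'E'
from h import *
im=bot.get_image("scene")
cv2.imwrite("pics/fin.png",np.hstack([im[150:420,130:530][:,:,::-1],cv2.imread("pics/t_l.png")[80:350,100:500]]))
c=np.array([.5769,-.2897]);a=-.112;E=np.array([[np.cos(a),np.sin(a)],[-np.sin(a),np.cos(a)]])
hs=cv2.cvtColor(im,cv2.COLOR_RGB2HSV);m=((hs[...,2]>190)&(hs[...,1]<40)).astype(np.uint8)*255
for k in cv2.findContours(m[200:290,190:300].copy(),cv2.RETR_EXTERNAL,cv2.CHAIN_APPROX_NONE)[0]:
    if cv2.contourArea(k)>40: p=k[:,0].mean(0)+[190,200];print(p,E@(cast("scene",p,.042)[0][:2]-c))
E
```

```text
tin px [406. 239.] xy [ 0.5335 -0.2414] size 0.083 0.06 yaw -0.111
tin px [411. 204.] xy [ 0.6306 -0.2546] size 0.086 0.06 yaw -0.107
[225.175 283.5  ] [0.1375 0.1189]
[234.     254.0217] [0.051  0.0397]
[193.3467 250.2533] [ 0.1274 -0.0569]
[261.5    238.3636] [-0.0486  0.0416]
[234.0227 226.1591] [-0.0226 -0.0624]
```

View pics/fin.png

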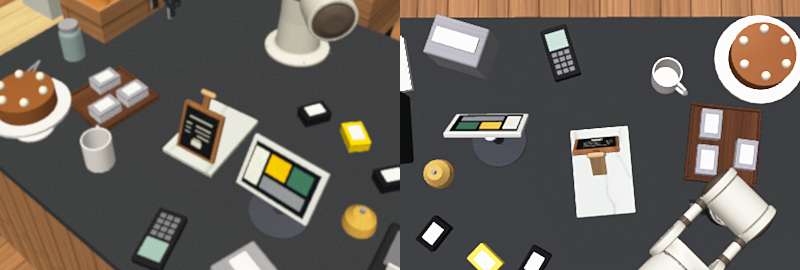

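The board and tablet look right and tins 1 and 2 sit well. The third tin, at about top px (446,233), has shifted towards the tray rim, so I'll clear the arm and measure it.

Request:
send_rows([
  {"dx":0.3,"dy":1,"dz":0,"ax":0,"ay":0,"az":0},
  {"dx":0.3,"dy":1,"dz":0,"ax":0,"ay":0,"az":0},
  {"dx":0,"dy":1,"dz":0,"ax":0,"ay":0,"az":0},
  {"dx":0,"dy":1,"dz":0,"ax":0,"ay":0,"az":0},
  {"dx":0,"dy":1,"dz":0,"ax":0,"ay":0,"az":0},
  {"dx":0,"dy":1,"dz":0,"ax":0,"ay":0,"az":0},
  {"dx":0,"dy":0,"dz":0,"ax":0,"ay":0,"az":0},
])

```text
time_s: 57.35
tcp_pos: [0.3972, -0.0443, 0.255]
tool_rot: [0.053, 0.999, -0.0, -0.001]
wrist_force: [1.0, -0.9, 0.3]
width: 0.0641
gripper_force: 0.0
```

```bash
cat > lab.py <<'E'
from h import *
c=np.array([.5769,-.2897]);a=-.112;E=np.array([[np.cos(a),np.sin(a)],[-np.sin(a),np.cos(a)]])
out={}
for n,roi in (("top",(380,180,475,275)),("scene",(195,205,295,290))):
    im=bot.get_image(n);hs=cv2.cvtColor(im,cv2.COLOR_RGB2HSV)
    for nm,m in(("label",(hs[...,2]>215)&(hs[...,1]<25)),("tin",(hs[...,2]>100)&(hs[...,1]<60))):
        x0,y0,x1,y1=roi
        for k in cv2.findContours(m[y0:y1,x0:x1].astype(np.uint8)*255,cv2.RETR_EXTERNAL,cv2.CHAIN_APPROX_NONE)[0]:
            if cv2.contourArea(k)<40: continue
            w=((cast(n,k[:,0]+[x0,y0],.042)[:,:2]-c)@E.T).astype(np.float32);r=cv2.minAreaRect(w)
            M=cv2.moments(k);p=[M["m10"]/M["m00"]+x0,M["m01"]/M["m00"]+y0]
            print(n,nm,"px",np.round(p,1),"tray xy",np.round(r[0],4),"size",np.round(r[1],3),"ang",round(r[2],1),"ext",w.min(0),w.max(0))
E
python3 lab.py
```

```text
top label px [406.9 239.2] tray xy [-0.0491  0.0429] size [0.038 0.053] ang 89.8 ext [-0.0757  0.0241] [-0.0225  0.0619]
top label px [446.2 233.9] tray xy [-0.0234 -0.0614] size [0.037 0.053] ang 88.7 ext [-0.0502 -0.0799] [ 0.0034 -0.0426]
top label px [411.1 203. ] tray xy [0.0501 0.0406] size [0.037 0.054] ang 89.7 ext [0.0231 0.0219] [0.0773 0.0592]
top label px [460.2 180.9] tray xy [ 0.1253 -0.0851] size [0.006 0.079] ang 6.2 ext [ 0.1206 -0.1241] [ 0.1323 -0.0455]
top tin px [406.4 239.3] tray xy [-0.0496  0.0441] size [0.083 0.06 ] ang 0.1 ext [-0.0911  0.0142] [-0.0081  0.074 ]
top tin px [445.2 234.2] tray xy [-0.0248 -0.0587] size [0.062 0.084] ang 88.5 ext [-0.0666 -0.0906] [ 0.0179 -0.0275]
top tin px [410.5 203.9] tray xy [0.0479 0.0419] size [0.086 0.06 ] ang 0.3 ext [0.005  0.0121] [0.0909 0.0718]
top tin px [459.9 181.2] tray xy [ 0.1236 -0.0826] size [0.008 0.085] ang 6.2 ext [ 0.1187 -0.1244] [ 0.1323 -0.0401]
scene label px [233.9 253.9] tray xy [0.0505 0.0386] size [0.053 0.038] ang 1.0 ext [0.024  0.0192] [0.0771 0.0575]
scene label px [196.7 248.9] tray xy [ 0
[... 218 characters left out ...]
x [233.9 226. ] tray xy [-0.023  -0.0631] size [0.037 0.053] ang 86.8 ext [-0.0493 -0.0825] [ 0.0035 -0.0441]
scene tin px [226.1 283.6] tray xy [0.1314 0.1165] size [0.053 0.087] ang 46.0 ext [0.104 0.089] [0.1811 0.1658]
scene tin px [197.3 249.5] tray xy [ 0.1148 -0.0518] size [0.14  0.017] ang 57.4 ext [ 0.0842 -0.1155] [0.1599 0.0027]
scene tin px [247.8 250.6] tray xy [0.0087 0.0554] size [0.087 0.196] ang 89.3 ext [-0.0894  0.0114] [0.1069 0.0993]
scene tin px [234.5 230.1] tray xy [-0.0138 -0.047 ] size [0.091 0.098] ang 88.0 ext [-0.0638 -0.0934] [ 0.0358 -0.0011]
scene tin px [203.3 207.6] tray xy [-0.0052 -0.205 ] size [0.031 0.062] ang 45.5 ext [-0.0382 -0.2377] [ 0.0174 -0.1859]
```

The knocked tin is flat in the tray against its wall, at tray (-0.023,-0.062). Both views agree at lid height, so it is within limits. I'll hand in.

```bash
python3 -c "
from workcell import bot
print(bot.finish_job())"
```

```text
the job is handed in; nothing more can be done
None
```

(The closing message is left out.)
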